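# Change the plinth jig over from square to round

### The arm

A 6-joint arm with a two-finger parallel gripper is mounted at the origin on the work surface. World frame = base frame: x ahead of the robot, y to its left, z up, the work surface at z = 0. Lengths are in m, angles in rad, forces in N, time in s.
With the tool pointing down it reaches from about 0.3 to 0.775 m from the base axis. Payload 14.6 kg.
Tool frame: the origin (TCP) lies midway between the tips of the shut fingers; the grasp point (between the pads) lies 19 mm behind it (ctrl.pinch_z is the distance from the TCP to the grasp point, in m); z points along the fingers, y is the line along which they close (so a half turn about z gives the same grasp; the last joint's range is limited). The gripper opens to 94 mm and grips with 3 to 60 N. Pads are 16 mm wide; open, the fingers measure 119 mm over their backs; the gripper's body (75 mm by 177 mm) begins 78 mm behind the grasp point.
Start: joints at [1.249, 0.3, 1.521, -0, 1.321, -0.067], TCP at [0.139, 0.532, 0.205] pointing down, gripper open.
Joint ranges: [-3.03, 3.03], [-0.79, 2.21], [0.23, 2.52], [-1.04, 4.18], [0, 3.07], [-2.55, 2.55]. Speed limits (rad/s): [2.22, 2.22, 2.57, 3.14, 3.14, 3.14].

### API

Orientations are given as [roll, pitch, yaw] about the fixed x, y, z axes, in that order (R = Rz(yaw) Ry(pitch) Rx(roll)).
In Python, from station import ctrl gives the robot as it stands.
- The arm moves only by the tool jog_arm, never from a script. Its argument "motion" is a list of rows, each a list of 7 numbers: the shift along the tool's x, y, z in m, then the turn, a rotation vector about the tool's x, y, z in rad, then the opening, from -1 (shut) to 1 (fully open). In form: [[tx, ty, tz, rx, ry, rz, gripper], ...]. A call has 1 to 5 rows; each row shifts and turns the commanded pose from where the row before left it, along the tool's axes as they then stand; what a row does not reach is not made up. A row lasts 1/10 s, in which the tool goes at most 50 mm and 8.59 degrees, less where a joint would pass 70% of its speed; a pose out of reach is approached as far as the arm can. A call is refused whole if a number of a shift passes 0.05 or a number of a turn 0.15, either way. A call with a gripper value outside its range is refused whole. The fingers move at their own pace and stop on an object; "squeeze" is the grip in N (left out, the last holds). Time passes only in rows, so rows that do not move let the fingers close. It gives the time, the measured TCP pose, the force, the opening and the grip force at its end, in the units of the state.
- ctrl.get_obs(): the state, without advancing time (a new reading comes with each control period).
- ctrl.camera(name): name is "scene" or "top" or "wrist"; returns the picture (420x560x3 uint8, red, green, blue); there is no depth.
- ctrl.camera_model(name): a dict with "intrinsics" (3x3 intrinsics, pixels), "rvec" (rotation vector, rad) and "tvec" (3), from world to camera coordinates, as OpenCV has them. Camera axes: x right, y down, z forward; pixel columns grow to the right and rows downward; lengths in m; the calibration is good to about 2 mm. A picture is of the moment at which its call begins: read the wrist's pose just before it. camera_model takes no time and is no camera call; for the wrist camera it gives the pose at the moment of the call.
- ctrl.hand_in(): hands the job in; it is judged then, once.
The state is a dict: "time_s": time; "qpos": joint angles; "joint_vel": joint speeds; "tau": joint torques, N m; "ee_pos": TCP position; "eef_rot": TCP orientation; "force": force on the tool from outside, world axes, zero at the start; "moment": the same for the moment, N m; "grip_width": finger opening in m; "grip_force": force on a finger pad.
Only numpy, scipy, OpenCV 4.12 (cv2) and the standard library are available. Lean on these libraries where they do the work, as an engineer would, in place of code of your own. Each camera call takes 0.05 s, during which the arm holds its last target. There are 200 camera calls.

### The job

The square plinths for the paper figures are finished, so change the bench jig over to the round one: pack the square-cornered plinths, including the one still standing in the jig, upright in the open brown box in one close row without gaps, each with its 50 mm side across the box. Lift the jig's clamp arm off its pivot pin, turn it end for end and refit it fully down on the pin, so that its V-notched end now serves the nest by the fence. Stand the round plinth in the nest against the fence and turn the eccentric knob clockwise until its lobe bears on the arm's tail and the V grips the plinth; leave the glue gun, the glue bottle and the pot of sticks where they are.

Things in the scene. Friction and masses are not known exactly. Their poses are not given: they have to be found in the camera images.
- jig: Plywood holding jig fixed to the bench; board 160 x 228 x 18 mm. Origin: axis of the pivot pin, bench level. Jig axes, mm: +x towards the fence, +y towards the nest, z up. Board x -58..102, y -111..117, top z 18; pin 12 mm diameter at (0,0), top z 55, last 4 mm tapered; washer round the pin, 26 mm diameter, top z 24 (arm lies on it); knob axis at (40,-60).
- pin_tip (a point): Top of the pivot pin, on its axis, 55 mm above the bench. Site axes are those of the jig.
- nest (a point): Where the centre of the round plinth's underside stands when it touches the fence, centred in the V: jig (47, 62, 18). Axes are the jig's. The fence is a block with its face at jig x 72, 18 mm thick, y 22..102, top z 48. A plinth here has 25 mm and more free on both sides along the jig's y, but not along its x (fence and arm).
- eccentric: Black plastic eccentric knob on the jig. Origin: on its vertical turning axis, bottom of its disc, 24 mm above the bench. Disc 20 mm thick, radius 24 mm, centred 8 mm off the axis along the body's +x. The wing grip on top is a bar 50 mm long along the body's y, 14 mm thick, over the axis, 50 to 80 mm above the bench (the arm's top is at 44).
- knob_turn (a joint): Turn of the eccentric, rad, 0 to 2.8, growing clockwise from above (tightens). At 0 the lobe points along the jig's +x, away from the arm (slack), and the wing lies along the jig's y; turned past 0.5 the wing overhangs the arm's tail. Friction 0.06 N m. With the round plinth home it begins to press at about 1.6 to 1.8, is firm at 1.9 to 2.2 (0.3 to 0.7 N m), and then holds itself.
- knob_grip (a point): Middle of the wing grip, on the knob's axis, 65 mm above the bench.
- clamp_arm: Loose aluminium clamp arm, bar 30 (x) x 184 (y) x 20 mm, 0.3 kg, 14 mm bore through its middle for the pivot pin. Origin: bore centre at the underside. V notch at the +y end, opening to +x; flat pad at the -y end, opening to -x (face x -22, y -84..-40 mm). At the start it is on the pin, flat end at the nest, y opposite to the jig's; changed over, its axes are the jig's.
- vee_end (a point): Bottom of the arm's V notch (120 degrees; lips reach x 29 mm), at mid thickness: arm frame (18, 62, 10) mm. On the pin the arm's underside is 24 mm above the bench and the pin stands 11 mm proud. The arm rocks a little: yawed 0.05 to 0.1 rad counterclockwise of parallel its jaw stands 3 to 6 mm open; fence and knob stop it from swinging right round.
- plinth_jig: Square plain wooden plinth, 50 x 50 mm, 60 mm tall, standing loose in the jig's nest at the start. Origin: centre of its underside.
- plinth_wide: Square plain wooden plinth, 50 x 50 mm, 55 mm tall. May be absent. Origin: centre of its underside.
- plinth_mid: Oblong plain wooden plinth, 42 mm (its x) by 50 mm (its y), 60 mm tall. May be absent. Origin: centre of its underside.
- plinth_slim: Oblong plain wooden plinth, 36 mm (its x) by 50 mm (its y), 60 mm tall. May be absent. Origin: centre of its underside.
- plinth_thin: Oblong plain wooden plinth, 30 mm (its x) by 50 mm (its y), 55 mm tall. May be absent. Origin: centre of its underside.
- plinth_round: Round plain wooden plinth, 50 mm diameter, 55 mm tall, standing on the bench. Origin: centre of its underside.
- stock_box: Open brown box fixed to the bench, 230 (x) x 66 (y) x 30 mm outside, walls and floor 5 mm: inside 220 x 56 mm, enough for all five square-cornered plinths in one row along its x with 12 mm to spare. Origin: centre of its underside.
- stock_box_in (a point): Centre of the box's inner floor, 5 mm above the bench; axes are those of the box.
- glue_gun: White hot-glue gun lying on the bench, not to be disturbed.
- glue_bottle: White glue bottle, 56 mm diameter, 110 mm tall, not to be disturbed.
- stick_pot: Blue pot of wooden sticks, 84 mm diameter, 95 mm tall, sticks to about 230 mm, not to be disturbed.
Things that resemble listed ones, but are neither listed nor needed, are in the scene too. Leave any pink or red look-alike of the plinth_jig alone. What is shaped like the plinth_thin but grey is not meant.

How it is judged:
By the outcome, as a careful person would: the job done as asked, in the order asked, and still so for the second after the job is handed in, with the robot touching nothing.
Of plinth_wide, plinth_mid, plinth_slim, plinth_thin only 2 to 4 are there at a start; the rules pass over those that are not, and their reading is None.
At some moment in a run one of plinth_wide, plinth_round may be knocked a few centimetres aside while the robot is not near it.
It also fails if it takes over 210 s, if anything falls off the work surface, if the arm or the gripper's body presses on something with over 40 N, if the wrist force passes 120 N, or if a joint passes its speed limit or range.

## Working session

There is one attempt and no reset: what is moved stays moved. The work goes in short steps, Python scripts to look and compute and a tool call to move; the robot and the scene stay as the last step left them, time stands still between calls to the robot, and variables do not carry over. Pictures are saved under pics/ and viewed, at most 14 in all, crops included, and the job is handed in when it is done.

Besides the shell and the picture viewer there is one more tool, called after "Emit:" in YAML: its name, and indented under it one key for each argument. jog_arm: Moves the arm, as the interface text tells. Its arguments: {"type":"object","properties":{"motion":{"type":"array"},"squeeze":{"type":"number"}},"required":["motion"]}

```bash
ls; mkdir -p pics
cat > h.py <<'E'
import numpy as np, cv2
from station import ctrl
def snap(n,f):
    m=ctrl.camera_model(n); im=ctrl.camera(n); cv2.imwrite('pics/'+f+'.png',cv2.cvtColor(im,cv2.COLOR_RGB2BGR)); 
    np.savez('pics/'+f+'.npz',im=im,K=m['intrinsics'],r=m['rvec'],t=m['tvec']); return im,m
def load(f):
    d=np.load('pics/'+f+'.npz'); return d['im'],dict(intrinsics=d['K'],rvec=d['r'],tvec=d['t'])
def ray(m,px,z):
    px=np.atleast_2d(np.array(px,float)); K=np.array(m['intrinsics']);R=cv2.Rodrigues(np.array(m['rvec'],float))[0];t=np.array(m['tvec'],float).ravel()
    c=-R.T@t; d=(np.linalg.inv(K)@np.c_[px,np.ones(len(px))].T).T@R
    s=(z-c[2])/d[:,2]; return c+s[:,None]*d
def proj(m,P):
    return cv2.projectPoints(np.atleast_2d(np.array(P,float)),np.array(m['rvec'],float),np.array(m['tvec'],float),np.array(m['intrinsics'],float),None)[0][:,0]
E
python3 - <<'E'
from h import *
for n in ('top','scene','wrist'):
    im,m=snap(n,n+'0'); R=cv2.Rodrigues(np.array(m['rvec'],float))[0]; print(n,-R.T@np.array(m['tvec']).ravel(),m['intrinsics'])
o=ctrl.get_obs();print(o['time_s'],o['ee_pos'],o['eef_rot'])
E
```

```text
pics
top [ 0.41755014 -0.06214378  1.25628471] [[420.5095881    0.         276.84981312]
 [  0.         420.5095881  201.92648679]
 [  0.           0.           1.        ]]
scene [ 1.17933685 -0.5630325   0.67597889] [[406.04729474   0.         275.33307265]
 [  0.         406.04729474 209.78038292]
 [  0.           0.           1.        ]]
wrist [0.05765427 0.55369437 0.38341733] [[319.33465434   0.         277.77806963]
 [  0.         319.33465434 211.78895457]
 [  0.           0.           1.        ]]
0.15 [0.13856739 0.53206139 0.20503118] [-3.14072261e+00 -6.63772942e-05  2.88673002e+00]
```

View pics/top0.png

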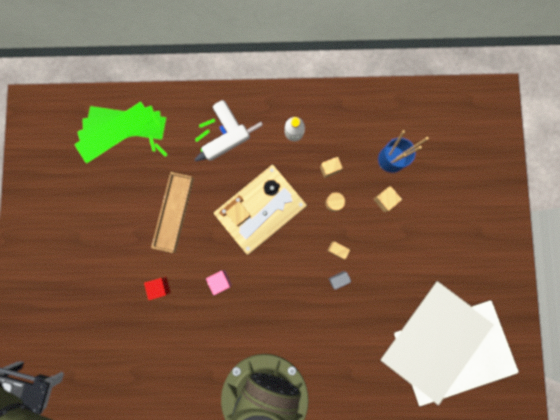

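View pics/scene0.png

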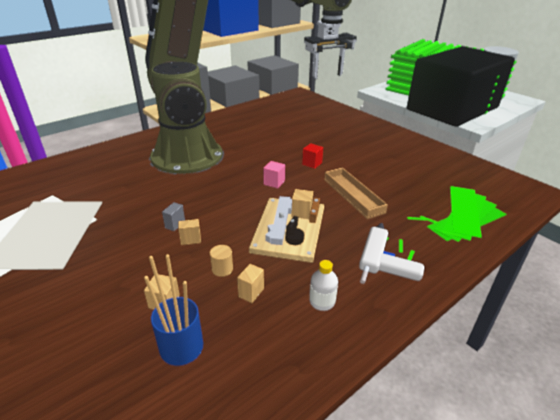

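The top view shows the jig at about (260,210) with the box at (172,212). The tan candidates are (331,166), (388,199) and (339,250), the round plinth is at (336,201), and the square one in the jig is at (235,210). The look-alikes are red (156,288), pink (218,282) and grey (340,280). I'll confirm with one enlarged crop and measure coarsely.

Run:
```python
from h import *
im,m=load('top0')
c=cv2.resize(im[140:300,140:420],None,fx=2.85,fy=2.85,interpolation=cv2.INTER_CUBIC)
cv2.imwrite('pics/crop1.png',cv2.cvtColor(c,cv2.COLOR_RGB2BGR))
hsv=cv2.cvtColor(im,cv2.COLOR_RGB2HSV)
for n,(x,y),h in (('a',(331,166),.06),('b',(388,199),.06),('c',(339,250),.055),('round',(336,201),.055),('jigpl',(235,210),.078),('box',(172,212),.03),('pin',(265,212),.055),('knob',(271,187),.065)):
    print(n,ray(m,(x,y),h)[0].round(3), hsv[y,x])
def pts(mask,x0,x1,y0,y1):
    k=np.zeros_like(mask);k[y0:y1,x0:x1]=mask[y0:y1,x0:x1];k=cv2.morphologyEx(k,cv2.MORPH_CLOSE,np.ones((3,3)));cs,_=cv2.findContours(k,0,2);c=max(cs,key=cv2.contourArea);return c
tan=((hsv[...,0]>8)&(hsv[...,0]<30)&(hsv[...,1]>60)&(hsv[...,2]>140)).astype(np.uint8)*255
for n,b,z in (('jig',(205,310,158,260),.018),('box',(148,195,168,256),.03)):
    r=cv2.minAreaRect(pts(tan,*b)); P=ray(m,cv2.boxPoints(r),z); print(n,P.round(3)[:,:2].tolist(),np.linalg.norm(P[1]-P[0]),np.linalg.norm(P[2]-P[1]))
```

```text
a [ 0.658 -0.203  0.06 ] [ 23 100 250]
b [ 0.559 -0.363  0.06 ] [ 22 107 245]
c [ 0.417 -0.219  0.055] [ 22 110 243]
round [ 0.557 -0.215  0.055] [ 22 108 246]
jigpl [0.534 0.073 0.078] [ 21 107 242]
box [0.536 0.264 0.03 ] [ 17 117 225]
pin [ 0.529 -0.011  0.055] [ 86   9 190]
knob [ 0.599 -0.029  0.065] [ 90   7 180]
jig [[0.533, 0.15], [0.682, -0.033], [0.551, -0.136], [0.406, 0.046]] 0.23646709546766223 0.1666788109440885
box [[0.433, 0.328], [0.661, 0.274], [0.642, 0.206], [0.415, 0.261]] 0.23427157698231713 0.07070029519768718
```

View pics/crop1.png

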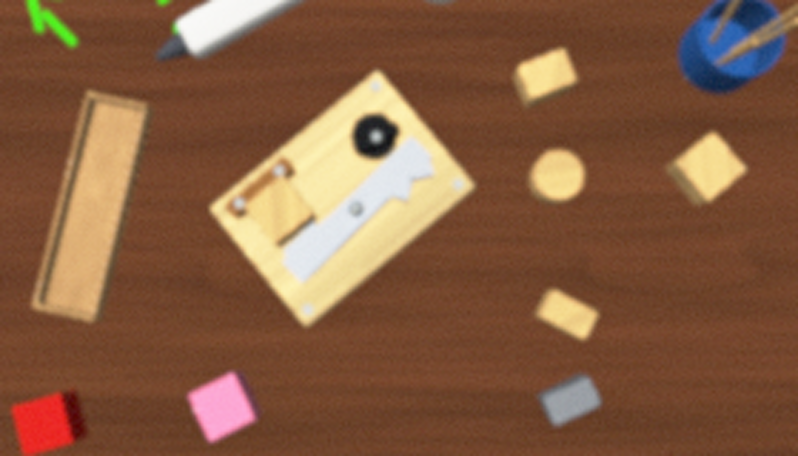

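The crop names the candidates. (388,199) has a square top about 50x50, so it is plinth_wide. (331,166) is an oblong of about 36 to 42x50, so mid or slim. (339,250) is a tan 30x50, so thin; the grey one at (340,280) is excluded. (235,210) is plinth_jig, and pink and red are left alone. Next I'll take an overview with the wrist camera.

```bash
cat >> h.py <<'E'
from scipy.spatial.transform import Rotation as Ro
def plan(goals,start=None,step=.04,turn=.14,pr=True):
    """goals: list of (x,y,z,yaw,grip[,step]); prints rows (tool down)"""
    o=ctrl.get_obs(); 
    p=np.array(o['ee_pos'],float); y=float(np.array(o['eef_rot'])[2])
    if start is not None: p=np.array(start[:3],float); y=start[3]
    for g in goals:
        t=np.array(g[:3]); yt=g[3]; st=g[5] if len(g)>5 else step
        dy=(yt-y+np.pi)%(2*np.pi)-np.pi
        if yt-y>np.pi+.2 or yt-y<-np.pi-.2: pass
        n=max(1,int(np.ceil(np.linalg.norm(t-p)/st)),int(np.ceil(abs(dy)/turn))); p0=p.copy();y0=y
        rows=[]
        for i in range(1,n+1):
            w=p0+(t-p0)*i/n; d=w-p
            r=np.array([np.cos(y)*d[0]+np.sin(y)*d[1], np.sin(y)*d[0]-np.cos(y)*d[1], -d[2]]).round(3)
            rz=round(-(y0+dy*i/n-y),3)
            p=p+np.array([np.cos(y)*r[0]+np.sin(y)*r[1], np.sin(y)*r[0]-np.cos(y)*r[1], -r[2]]); y-=rz
            rows.append([*r.tolist(),0,0,rz,g[4]])
        print('->',np.round(t,3),round(yt,3))
        for k in range(0,len(rows),5): print(str(rows[k:k+5]).replace(' ',''))
def st():
    o=ctrl.get_obs(); print(round(o['time_s'],2),np.round(o['ee_pos'],4),np.round(o['eef_rot'],3),'F',np.round(o['force'],1),'w',round(float(o['grip_width']),4),'q',np.round(o['qpos'],2)); return o
E
python3 - <<'E'
from h import *
plan([(.5,-.05,.32,np.pi/2,1)])
E
```

```text
-> [ 0.5  -0.05  0.32] 1.571
[[-0.028,-0.026,-0.006,0,0,0.073,1],[-0.029,-0.024,-0.007,0,0,0.073,1],[-0.031,-0.022,-0.006,0,0,0.073,1],[-0.033,-0.02,-0.007,0,0,0.073,1],[-0.034,-0.017,-0.006,0,0,0.074,1]]
[[-0.035,-0.015,-0.006,0,0,0.073,1],[-0.036,-0.012,-0.007,0,0,0.073,1],[-0.037,-0.009,-0.006,0,0,0.073,1],[-0.037,-0.007,-0.006,0,0,0.073,1],[-0.038,-0.004,-0.007,0,0,0.073,1]]
[[-0.038,-0.001,-0.006,0,0,0.073,1],[-0.038,0.002,-0.007,0,0,0.073,1],[-0.038,0.004,-0.006,0,0,0.073,1],[-0.037,0.008,-0.006,0,0,0.074,1],[-0.037,0.01,-0.007,0,0,0.073,1]]
[[-0.036,0.012,-0.006,0,0,0.073,1],[-0.035,0.015,-0.007,0,0,0.073,1],[-0.034,0.018,-0.006,0,0,0.073,1]]
```

Emit:
jog_arm:
  motion:
    - [-0.028, -0.026, -0.006, 0, 0, 0.073, 1]
    - [-0.029, -0.024, -0.007, 0, 0, 0.073, 1]
    - [-0.031, -0.022, -0.006, 0, 0, 0.073, 1]
    - [-0.033, -0.02, -0.007, 0, 0, 0.073, 1]
    - [-0.034, -0.017, -0.006, 0, 0, 0.074, 1]

```text
time_s: 0.65
ee_pos: [0.2397, 0.3691, 0.2376]
eef_rot: [-3.141, 0.0, 2.518]
force: [1.1, 0.2, -0.4]
grip_width: 0.0939
grip_force: 0.0
```

Emit:
jog_arm:
  motion:
    - [-0.035, -0.015, -0.006, 0, 0, 0.073, 1]
    - [-0.036, -0.012, -0.007, 0, 0, 0.073, 1]
    - [-0.037, -0.009, -0.006, 0, 0, 0.073, 1]
    - [-0.037, -0.007, -0.006, 0, 0, 0.073, 1]
    - [-0.038, -0.004, -0.007, 0, 0, 0.073, 1]

```text
time_s: 1.15
ee_pos: [0.3394, 0.2074, 0.2696]
eef_rot: [-3.142, -0.0, 2.153]
force: [0.3, 0.3, -0.0]
grip_width: 0.0942
grip_force: 0.0
```

Emit:
jog_arm:
  motion:
    - [-0.038, -0.001, -0.006, 0, 0, 0.073, 1]
    - [-0.038, 0.002, -0.007, 0, 0, 0.073, 1]
    - [-0.038, 0.004, -0.006, 0, 0, 0.073, 1]
    - [-0.037, 0.008, -0.006, 0, 0, 0.074, 1]
    - [-0.037, 0.01, -0.007, 0, 0, 0.073, 1]

```text
time_s: 1.65
ee_pos: [0.4407, 0.046, 0.3016]
eef_rot: [-3.141, -0.0, 1.787]
force: [0.6, 0.4, -0.9]
grip_width: 0.0943
grip_force: 0.0
```

Emit:
jog_arm:
  motion:
    - [-0.036, 0.012, -0.006, 0, 0, 0.073, 1]
    - [-0.035, 0.015, -0.007, 0, 0, 0.073, 1]
    - [-0.034, 0.018, -0.006, 0, 0, 0.073, 1]
    - [0, 0, 0, 0, 0, 0, 1]
    - [0, 0, 0, 0, 0, 0, 1]

```text
time_s: 2.15
ee_pos: [0.5001, -0.0503, 0.3199]
eef_rot: [-3.141, -0.0, 1.57]
force: [-0.6, 0.8, -0.1]
grip_width: 0.0938
grip_force: 0.0
```

Run:
```python
from h import *
st(); im,m=snap('wrist','w1'); R=cv2.Rodrigues(np.array(m['rvec'],float))[0]; print(-R.T@np.array(m['tvec']).ravel(),R.round(3).tolist())
```

```text
2.15 [ 0.5001 -0.0503  0.3199] [-3.141 -0.     1.57 ] F [-0.6  0.8 -0.1] w 0.0938 q [-0.17  0.13  1.46  0.    1.55 -0.17]
[0.4989554  0.03263824 0.49837301] [[1.0, -0.001, -0.001], [-0.001, -0.96, 0.281], [-0.001, -0.281, -0.96]]
```

View pics/w1.png

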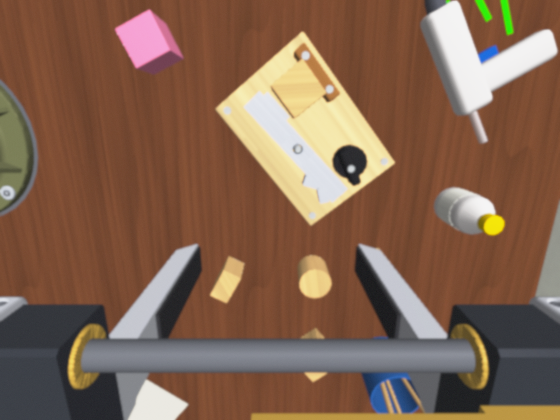

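The wrist view shows the jig at (305,130), with the plinth in its nest at (300,88), the pin at (298,149) and the knob at (350,160). The thin plinth is at (228,279), the round one at (314,277) and the oblong one at (314,355).

```bash
cat >> h.py <<'E'
def tanmask(im,lo=(10,50,150),hi=(32,190,255)):
    return cv2.inRange(cv2.cvtColor(im,cv2.COLOR_RGB2HSV),lo,hi)
def blob(mask,seed,box=None,k=3):
    mm=cv2.morphologyEx(mask,cv2.MORPH_OPEN,np.ones((k,k)))
    cs,_=cv2.findContours(mm,0,cv2.CHAIN_APPROX_NONE)
    return max(cs,key=lambda c:cv2.pointPolygonTest(c,(float(seed[0]),float(seed[1])),True))
def wrect(m,c,z):
    P=ray(m,c[:,0,:],z)[:,:2]; r=cv2.minAreaRect((P*1000).astype(np.float32)); B=cv2.boxPoints(r)
    e0,e1=B[1]-B[0],B[2]-B[1]
    return np.array(r[0])/1000,(np.linalg.norm(e0).round(1),np.degrees(np.arctan2(e0[1],e0[0])).round(1)),(np.linalg.norm(e1).round(1),np.degrees(np.arctan2(e1[1],e1[0])).round(1))
E
python3 - <<'E'
from h import *
im,m=load('w1')
c=blob(tanmask(im),(330,180)); print('jig',wrect(m,cv2.convexHull(c),.018))
hsv=cv2.cvtColor(im,cv2.COLOR_RGB2HSV)
for n,s in (('top',(300,85)),('c',(230,275)),('board',(330,195))): print(n,hsv[s[1],s[0]])
print('pin',ray(m,(298,149),.055)[0],'knob',ray(m,(351,169),.08)[0])
print('jigpl px corners', [ray(m,p,.078)[0,:2].round(3).tolist() for p in ((300,58),(326,95),(300,117),(273,85))])
for (p,z,n) in (((228,277),.055,'thin'),):
    print(n,wrect(m,blob(tanmask(im),p),z))
it,mt=load('top0')
b=blob(tanmask(it,(8,60,120)),(172,212)); print('box',wrect(mt,cv2.convexHull(b),.03))
E
```

```text
jig (array([0.54103497, 0.00750995]), (np.float32(229.8), np.float32(-51.3)), (np.float32(161.5), np.float32(38.7)))
top [ 21 110 235]
c [ 22 105 240]
board [112  12 232]
pin [ 0.52612805 -0.0079091   0.055     ] knob [ 0.59463679 -0.03156799  0.08      ]
jigpl px corners [[0.525, 0.102], [0.558, 0.06], [0.527, 0.034], [0.493, 0.072]]
thin (array([ 0.42130957, -0.20751581]), (np.float32(33.3), np.float32(-26.8)), (np.float32(78.1), np.float32(63.2)))
box (array([0.53838599, 0.27027332]), (np.float32(237.5), np.float32(-13.9)), (np.float32(79.2), np.float32(76.1)))
```

Run:
```python
from h import *
plan([(.525,.068,.13,.6755,1),(.525,.068,.049,.6755,1)])
```

```text
-> [0.525 0.068 0.13 ] 0.675
[[0.017,0.004,0.027,0,0,0.128,1],[0.017,0.001,0.027,0,0,0.128,1],[0.017,-0.001,0.027,0,0,0.128,1],[0.017,-0.003,0.028,0,0,0.128,1],[0.017,-0.005,0.027,0,0,0.128,1]]
[[0.015,-0.007,0.027,0,0,0.128,1],[0.015,-0.009,0.027,0,0,0.128,1]]
-> [0.525 0.068 0.049] 0.675
[[-0.0,0.0,0.027,0,0,-0.0,1],[-0.0,0.0,0.027,0,0,-0.0,1],[-0.0,0.0,0.027,0,0,-0.0,1]]
```

Emit:
jog_arm:
  motion:
    - [0.017, 0.004, 0.027, 0, 0, 0.128, 1]
    - [0.017, 0.001, 0.027, 0, 0, 0.128, 1]
    - [0.017, -0.001, 0.027, 0, 0, 0.128, 1]
    - [0.017, -0.003, 0.028, 0, 0, 0.128, 1]
    - [0.017, -0.005, 0.027, 0, 0, 0.128, 1]

```text
time_s: 2.7
ee_pos: [0.5175, 0.0364, 0.1836]
eef_rot: [3.141, -0.0, 0.928]
force: [0.9, 0.8, 0.2]
grip_width: 0.0941
grip_force: 0.0
```

Emit:
jog_arm:
  motion:
    - [0.015, -0.007, 0.027, 0, 0, 0.128, 1]
    - [0.015, -0.009, 0.027, 0, 0, 0.128, 1]
    - [0, 0, 0.027, 0, 0, 0, 1]
    - [0, 0, 0.027, 0, 0, 0, 1]
    - [0, 0, 0.027, 0, 0, 0, 1]

```text
time_s: 3.2
ee_pos: [0.5247, 0.0691, 0.0487]
eef_rot: [3.141, -0.0, 0.677]
force: [1.1, 0.0, 1.2]
grip_width: 0.0941
grip_force: 0.0
```

Emit:
jog_arm:
  motion:
    - [0, 0, 0, 0, 0, 0, 0]
    - [0, 0, 0, 0, 0, 0, -1]
    - [0, 0, 0, 0, 0, 0, -1]
    - [0, 0, 0, 0, 0, 0, -1]
    - [0, 0, 0, 0, 0, 0, -1]
  squeeze: 20

```text
time_s: 3.7
ee_pos: [0.5259, 0.0679, 0.0504]
eef_rot: [3.141, -0.001, 0.675]
force: [0.1, -0.5, -0.4]
grip_width: 0.0573
grip_force: 0.0
```

Emit:
jog_arm:
  motion:
    - [0, 0, 0, 0, 0, 0, -1]
    - [0, 0, 0, 0, 0, 0, -1]
    - [0, 0, 0, 0, 0, 0, -1]
    - [0, 0, -0.01, 0, 0, 0, -1]
    - [0, 0, -0.03, 0, 0, 0, -1]

```text
time_s: 4.2
ee_pos: [0.524, 0.0677, 0.0882]
eef_rot: [-3.139, 0.004, 0.675]
force: [0.2, -0.7, -0.8]
grip_width: 0.0501
grip_force: 20.0
```

Run:
```python
from h import *
o=st(); print(o['grip_force'])
p=o['ee_pos']
plan([(p[0],p[1],.16,.6755,-1),(.60,.25,.27,2.906,-1)])
```

```text
4.2 [0.524  0.0677 0.0882] [-3.139  0.004  0.675] F [ 0.2 -0.7 -0.8] w 0.0501 q [ 0.06  0.38  1.7  -0.    1.06  0.96]
19.98534321784973
-> [0.524 0.068 0.16 ] 0.675
[[0.0,0.0,-0.036,0,0,-0.0,-1],[0.0,0.0,-0.036,0,0,-0.001,-1]]
-> [0.6  0.25 0.27] 2.906
[[0.011,-0.006,-0.007,0,0,-0.139,-1],[0.011,-0.004,-0.007,0,0,-0.14,-1],[0.012,-0.003,-0.007,0,0,-0.139,-1],[0.013,-0.001,-0.006,0,0,-0.14,-1],[0.012,0.001,-0.007,0,0,-0.139,-1]]
[[0.012,0.002,-0.007,0,0,-0.139,-1],[0.012,0.004,-0.007,0,0,-0.14,-1],[0.011,0.006,-0.007,0,0,-0.139,-1],[0.01,0.007,-0.007,0,0,-0.14,-1],[0.009,0.008,-0.007,0,0,-0.139,-1]]
[[0.008,0.01,-0.007,0,0,-0.139,-1],[0.006,0.011,-0.006,0,0,-0.14,-1],[0.005,0.011,-0.007,0,0,-0.139,-1],[0.003,0.012,-0.007,0,0,-0.14,-1],[0.001,0.012,-0.007,0,0,-0.139,-1]]
[[0.0,0.012,-0.007,0,0,-0.139,-1]]
```

Emit:
jog_arm:
  motion:
    - [0, 0, -0.036, 0, 0, 0, -1]
    - [0, 0, -0.036, 0, 0, 0, -1]
    - [0.011, -0.006, -0.007, 0, 0, -0.139, -1]
    - [0.011, -0.004, -0.007, 0, 0, -0.14, -1]
    - [0.012, -0.003, -0.007, 0, 0, -0.139, -1]

```text
time_s: 4.7
ee_pos: [0.5395, 0.1019, 0.1835]
eef_rot: [3.141, -0.0, 1.098]
force: [-1.2, -0.6, -0.3]
grip_width: 0.0498
grip_force: 20.0
```

Emit:
jog_arm:
  motion:
    - [0.013, -0.001, -0.006, 0, 0, -0.14, -1]
    - [0.012, 0.001, -0.007, 0, 0, -0.139, -1]
    - [0.012, 0.002, -0.007, 0, 0, -0.139, -1]
    - [0.012, 0.004, -0.007, 0, 0, -0.14, -1]
    - [0.011, 0.006, -0.007, 0, 0, -0.139, -1]

```text
time_s: 5.2
ee_pos: [0.5636, 0.1596, 0.2172]
eef_rot: [-3.141, -0.0, 1.796]
force: [-0.7, -0.4, -0.8]
grip_width: 0.0501
grip_force: 20.0
```

Emit:
jog_arm:
  motion:
    - [0.01, 0.007, -0.007, 0, 0, -0.14, -1]
    - [0.009, 0.008, -0.007, 0, 0, -0.139, -1]
    - [0.008, 0.01, -0.007, 0, 0, -0.139, -1]
    - [0.006, 0.011, -0.006, 0, 0, -0.14, -1]
    - [0.005, 0.011, -0.007, 0, 0, -0.139, -1]

```text
time_s: 5.7
ee_pos: [0.5872, 0.2165, 0.251]
eef_rot: [-3.141, -0.0, 2.493]
force: [0.3, -0.0, -1.0]
grip_width: 0.0498
grip_force: 20.0
```

Emit:
jog_arm:
  motion:
    - [0.003, 0.012, -0.007, 0, 0, -0.14, -1]
    - [0.001, 0.012, -0.007, 0, 0, -0.139, -1]
    - [0, 0.012, -0.007, 0, 0, -0.139, -1]
    - [0, 0, 0, 0, 0, 0, -1]
    - [0, 0, 0, 0, 0, 0, -1]

```text
time_s: 6.2
ee_pos: [0.6013, 0.2493, 0.2713]
eef_rot: [-3.141, -0.0, 2.901]
force: [0.7, 0.5, -1.3]
grip_width: 0.0501
grip_force: 20.0
```

Run:
```python
from h import *
st(); im,m=snap('wrist','w2')
```

```text
6.2 [0.6013 0.2493 0.2713] [-3.141 -0.     2.901] F [ 0.7  0.5 -1.3] w 0.0501 q [ 0.34  0.5   1.09 -0.    1.55 -0.99]
```

View pics/w2.png

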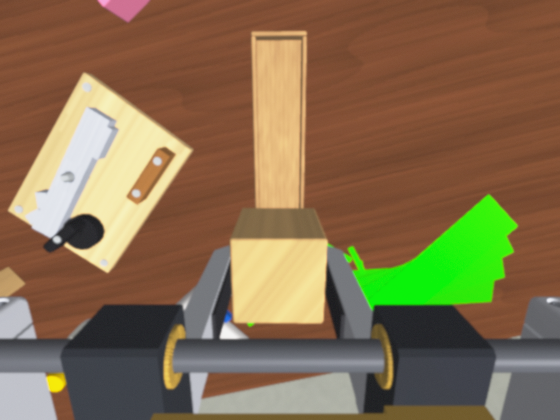

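The picture shows the box with its near end's rim corners at (252,32) and (307,32), and the square plinth held upright at (278,270).

```bash
cat > box.py <<'E'
from h import *
im,m=load('w2')
k=tanmask(im,(8,50,110)); k=cv2.morphologyEx(k,cv2.MORPH_OPEN,np.ones((3,3)))
L=[];Rr=[]
for r in range(50,196,4):
    xs=np.where(k[r,235:325])[0]+235; L.append((xs.min(),r+.0)); Rr.append((xs.max()+1,r+.0))
def fit(p):
    P=ray(m,p,.03)[:,:2].astype(np.float32); v=cv2.fitLine(P,cv2.DIST_HUBER,0,.01,.01).ravel(); s=np.sign(v[0]); return v[2:],v[:2]*s
(a,va),(b,vb)=fit(L),fit(Rr)
col=np.where(k[:,280])[0].min(); print('top row',col)
e=ray(m,(280,col),.03)[0,:2]
yaw=np.arctan2(*((va+vb)[::-1])); ex=np.array([np.cos(yaw),np.sin(yaw)]); ey=np.array([-ex[1],ex[0]])
print(np.degrees(np.arctan2(va[1],va[0])),np.degrees(np.arctan2(vb[1],vb[0])),'w',(b-a)@ey)
mid=((a+b)/2)@ey; near=e@ex
C=ex*(near+.115)+ey*mid; print('yaw',yaw,'C',C)
E
python3 box.py
```

```text
top row 0
-15.972755 -11.432715 w 0.11301841
yaw -0.23915787 C [0.50600094 0.27528325]
```

```bash
sed -i 's/(8,50,110)/(8,50,150)/' box.py; python3 box.py; python3 -c "
from h import *
im,m=load('w2');h=cv2.cvtColor(im,cv2.COLOR_RGB2HSV);print(h[120,244:262].tolist());print(h[26:40,280].tolist())"
```

```text
top row 31
-13.389609 -13.31415 w 0.06705067
yaw -0.23303427 C [0.53689064 0.26781797]
[[11, 149, 127], [10, 152, 126], [10, 147, 130], [10, 149, 128], [10, 148, 129], [10, 147, 128], [10, 152, 129], [11, 146, 129], [12, 136, 141], [14, 123, 176], [16, 122, 214], [17, 115, 227], [17, 117, 225], [16, 119, 221], [17, 116, 227], [17, 113, 233], [18, 113, 233], [18, 113, 232]]
[[10, 149, 132], [10, 149, 128], [10, 148, 126], [11, 147, 127], [12, 137, 143], [15, 130, 179], [15, 123, 213], [17, 119, 223], [16, 119, 216], [16, 120, 181], [16, 115, 142], [16, 115, 120], [16, 112, 118], [16, 116, 143]]
```

```bash
cat >> h.py <<'E'
C=np.array([.5369,.2678]); by=-.233
def B(x,y=0,z=0): return (C[0]+np.cos(by)*x-np.sin(by)*y, C[1]+np.sin(by)*x+np.cos(by)*y, z)
PJ=np.array([.5259,-.0083]); jy=.6755
def J(x,y,z=0): return (PJ[0]+np.cos(jy)*x-np.sin(jy)*y, PJ[1]+np.sin(jy)*x+np.cos(jy)*y, z)
YB=np.pi+by
E
python3 - <<'E'
from h import *
plan([(*B(-.08,0,.13),YB,-1),(*B(-.08,0,.060),YB,-1),(*B(-.08,0,.042),YB,-1,.01)])
E
```

```text
-> [0.459 0.286 0.13 ] 2.909
[[0.024,0.0,0.024,0,0,-0.001,-1],[0.025,0.001,0.023,0,0,-0.002,-1],[0.024,0.0,0.024,0,0,-0.001,-1],[0.025,0.001,0.023,0,0,-0.001,-1],[0.024,0.0,0.024,0,0,-0.001,-1]]
[[0.025,0.001,0.023,0,0,-0.002,-1]]
-> [0.459 0.286 0.06 ] 2.909
[[-0.0,-0.0,0.035,0,0,0.0,-1],[-0.0,-0.0,0.035,0,0,0.0,-1]]
-> [0.459 0.286 0.042] 2.909
[[-0.0,-0.0,0.009,0,0,0.0,-1],[-0.0,-0.0,0.009,0,0,0.0,-1]]
```

Emit:
jog_arm:
  motion:
    - [0.024, 0, 0.024, 0, 0, -0.001, -1]
    - [0.025, 0.001, 0.023, 0, 0, -0.002, -1]
    - [0.024, 0, 0.024, 0, 0, -0.001, -1]
    - [0.025, 0.001, 0.023, 0, 0, -0.001, -1]
    - [0.024, 0, 0.024, 0, 0, -0.001, -1]

```text
time_s: 6.75
ee_pos: [0.482, 0.2793, 0.1526]
eef_rot: [-3.142, -0.0, 2.907]
force: [0.1, 0.0, -0.8]
grip_width: 0.0498
grip_force: 20.0
```

Emit:
jog_arm:
  motion:
    - [0.025, 0.001, 0.023, 0, 0, -0.002, -1]
    - [0, 0, 0, 0, 0, 0, -1]
    - [0, 0, 0.035, 0, 0, 0, -1]
    - [0, 0, 0.035, 0, 0, 0, -1]
    - [0, 0, 0.009, 0, 0, 0, -1]

```text
time_s: 7.25
ee_pos: [0.4584, 0.2853, 0.049]
eef_rot: [-3.139, -0.003, 2.91]
force: [0.5, 0.3, -0.6]
grip_width: 0.0497
grip_force: 20.0
```

Emit:
jog_arm:
  motion:
    - [0, 0, 0.009, 0, 0, 0, -1]
    - [0, 0, 0, 0, 0, 0, -1]
    - [0, 0, 0.002, 0, 0, 0, -1]
    - [0, 0, 0.002, 0, 0, 0, -1]
    - [0, 0, 0, 0, 0, 0, -1]

```text
time_s: 7.75
ee_pos: [0.4595, 0.2866, 0.0389]
eef_rot: [3.141, 0.001, 2.913]
force: [-0.8, -0.3, -1.3]
grip_width: 0.0496
grip_force: 20.0
```

Emit:
jog_arm:
  motion:
    - [0.002, 0, 0.001, 0, 0, 0, -1]
    - [0.002, 0, 0.001, 0, 0, 0, -1]
    - [0, 0, 0, 0, 0, 0, -1]

```text
time_s: 8.05
ee_pos: [0.4557, 0.2876, 0.037]
eef_rot: [3.141, 0.001, 2.913]
force: [1.1, -1.5, 3.8]
grip_width: 0.0502
grip_force: 20.0
```

Emit:
jog_arm:
  motion:
    - [0.001, 0, 0, 0, 0, 0, -1]
    - [0.001, 0, 0, 0, 0, 0, -1]
    - [0, 0, 0, 0, 0, 0, -1]

```text
time_s: 8.35
ee_pos: [0.4539, 0.2881, 0.037]
eef_rot: [3.141, 0.001, 2.913]
force: [3.8, -1.1, 6.6]
grip_width: 0.0499
grip_force: 20.0
```

Emit:
jog_arm:
  motion:
    - [0.001, 0, 0, 0, 0, 0, -1]
    - [0.001, 0, 0, 0, 0, 0, -1]
    - [0, 0, 0, 0, 0, 0, -1]

```text
time_s: 8.65
ee_pos: [0.4533, 0.2883, 0.0373]
eef_rot: [3.14, 0.004, 2.913]
force: [11.2, -4.1, 2.0]
grip_width: 0.0499
grip_force: 20.0
```

Run:
```python
from h import *
o=st();p=o['ee_pos']
plan([(*p[:2],.15,2.913,.3),(.52,-.23,.25,np.pi,1,.045)])
```

```text
8.65 [0.4533 0.2883 0.0373] [3.14  0.004 2.913] F [11.2 -4.1  2. ] w 0.0499 q [ 0.5   0.47  1.71 -0.    0.95 -0.84]
-> [0.453 0.288 0.15 ] 2.913
[[0.0,0.0,-0.038,0,0,-0.0,0.3],[0.0,0.0,-0.037,0,0,-0.0,0.3],[0.0,0.0,-0.038,0,0,-0.0,0.3]]
-> [ 0.52 -0.23  0.25] 3.142
[[-0.015,-0.041,-0.008,0,0,-0.019,1],[-0.015,-0.041,-0.009,0,0,-0.019,1],[-0.013,-0.041,-0.008,0,0,-0.019,1],[-0.013,-0.042,-0.008,0,0,-0.019,1],[-0.012,-0.042,-0.009,0,0,-0.019,1]]
[[-0.012,-0.042,-0.008,0,0,-0.019,1],[-0.01,-0.042,-0.008,0,0,-0.02,1],[-0.01,-0.042,-0.008,0,0,-0.019,1],[-0.008,-0.043,-0.009,0,0,-0.019,1],[-0.008,-0.043,-0.008,0,0,-0.019,1]]
[[-0.008,-0.043,-0.008,0,0,-0.019,1],[-0.006,-0.043,-0.009,0,0,-0.019,1]]
```

Emit:
jog_arm:
  motion:
    - [-0.001, 0, 0, 0, 0, 0, -0.5]
    - [0, 0, 0, 0, 0, 0, 0.3]
    - [0, 0, 0, 0, 0, 0, 0.5]
    - [0, 0, 0, 0, 0, 0, 0.5]
    - [0, 0, 0, 0, 0, 0, 0.5]

```text
time_s: 9.15
ee_pos: [0.4521, 0.2881, 0.0362]
eef_rot: [-3.141, -0.001, 2.913]
force: [0.3, 0.6, -0.3]
grip_width: 0.0703
grip_force: 0.0
```

Emit:
jog_arm:
  motion:
    - [0, 0, -0.038, 0, 0, 0, 0.5]
    - [0, 0, -0.038, 0, 0, 0, 0.5]
    - [0, 0, -0.038, 0, 0, 0, 0.5]
    - [-0.015, -0.041, -0.008, 0, 0, -0.019, 1]
    - [-0.015, -0.041, -0.009, 0, 0, -0.019, 1]

```text
time_s: 9.65
ee_pos: [0.4636, 0.2011, 0.1683]
eef_rot: [3.141, 0.001, 2.954]
force: [-0.1, -0.3, -0.1]
grip_width: 0.0829
grip_force: 0.0
```

Emit:
jog_arm:
  motion:
    - [-0.013, -0.041, -0.008, 0, 0, -0.019, 1]
    - [-0.013, -0.042, -0.008, 0, 0, -0.019, 1]
    - [-0.012, -0.042, -0.009, 0, 0, -0.019, 1]
    - [-0.012, -0.042, -0.008, 0, 0, -0.019, 1]
    - [-0.01, -0.042, -0.008, 0, 0, -0.02, 1]

```text
time_s: 10.15
ee_pos: [0.4912, -0.0159, 0.2088]
eef_rot: [3.142, -0.0, 3.048]
force: [-0.1, 0.2, 0.4]
grip_width: 0.0937
grip_force: 0.0
```

Emit:
jog_arm:
  motion:
    - [-0.01, -0.042, -0.008, 0, 0, -0.019, 1]
    - [-0.008, -0.043, -0.009, 0, 0, -0.019, 1]
    - [-0.008, -0.043, -0.008, 0, 0, -0.019, 1]
    - [-0.008, -0.043, -0.008, 0, 0, -0.019, 1]
    - [-0.006, -0.043, -0.009, 0, 0, -0.019, 1]

```text
time_s: 10.65
ee_pos: [0.519, -0.2319, 0.2506]
eef_rot: [3.141, -0.0, -3.141]
force: [0.6, -0.2, 0.7]
grip_width: 0.094
grip_force: 0.0
```

Emit:
jog_arm:
  motion:
    - [0, 0, 0, 0, 0, 0, 1]
    - [0, 0, 0, 0, 0, 0, 1]

```text
time_s: 10.85
ee_pos: [0.5189, -0.2306, 0.2499]
eef_rot: [3.141, -0.001, 3.14]
force: [0.4, 0.5, -0.5]
grip_width: 0.0939
grip_force: 0.0
```

Run:
```python
from h import *
st(); im,m=snap('wrist','w3')
```

```text
10.85 [ 0.5189 -0.2306  0.2499] [ 3.141e+00 -1.000e-03  3.140e+00] F [ 0.4  0.5 -0.5] w 0.0939 q [-0.48  0.31  1.4   0.    1.43 -2.05]
```

View pics/w3.png

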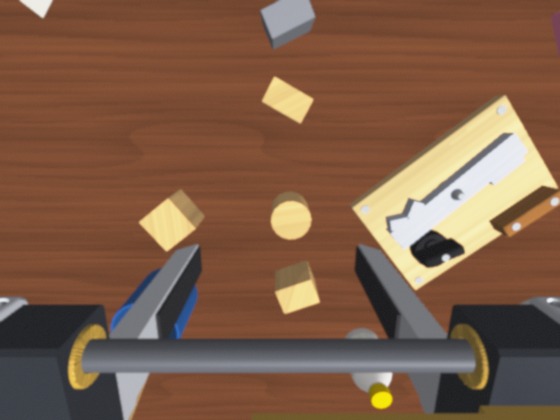

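The picture shows the thin plinth at (288,100), the round one at (291,219), the square wide one at (168,225), the oblong at (298,292), and grey at (288,20).

Run:
```python
from h import *
im,m=load('w3'); h=cv2.cvtColor(im,cv2.COLOR_RGB2HSV)
k=cv2.inRange(h,(15,50,205),(30,190,255))
for n,s,z in (('wide',(168,228),.055),('obl',(298,297),.06),('thin',(288,100),.055),('round',(291,221),.055)):
    c=blob(k,s); print(n,h[s[1],s[0]],cv2.contourArea(c),wrect(m,c,z))
print(h[275,290],h[205,190])
```

```text
wide [ 23 101 243] 1476.5 (array([ 0.56121985, -0.36635471]), (np.float32(50.3), np.float32(-51.5)), (np.float32(49.4), np.float32(38.5)))
obl [ 24  95 245] 876.5 (array([ 0.65838037, -0.20440604]), (np.float32(50.7), np.float32(-69.1)), (np.float32(35.5), np.float32(20.9)))
thin [ 23  98 244] 1179.0 (array([ 0.41590369, -0.21904897]), (np.float32(29.1), np.float32(-28.7)), (np.float32(49.2), np.float32(61.3)))
round [ 23 100 244] 1140.5 (array([ 0.55503638, -0.2142153 ]), (np.float32(47.7), np.float32(-0.1)), (np.float32(48.0), np.float32(89.9)))
[ 17 112 128] [ 17 115 168]
```

Run:
```python
from h import *
im,m=load('top0'); print('pot',ray(m,[(397,155),(425,140),(404,133),(428,150)],.09).round(3),ray(m,[(425,140),(404,133),(428,150)],.22).round(3),'bottle',ray(m,(294,128),.08))
plan([(.561,-.366,.14,2.243,1),(.561,-.366,.031,2.243,1)])
```

```text
pot [[ 0.68  -0.386  0.09 ]
 [ 0.721 -0.467  0.09 ]
 [ 0.743 -0.409  0.09 ]
 [ 0.692 -0.474  0.09 ]] [[ 0.687 -0.422  0.22 ]
 [ 0.707 -0.37   0.22 ]
 [ 0.662 -0.428  0.22 ]] bottle [[ 0.76714189 -0.09841424  0.08      ]]
-> [ 0.561 -0.366  0.14 ] 2.243
[[-0.006,-0.019,0.016,0,0,0.128,1],[-0.009,-0.019,0.015,0,0,0.129,1],[-0.01,-0.017,0.016,0,0,0.128,1],[-0.013,-0.016,0.016,0,0,0.128,1],[-0.015,-0.014,0.016,0,0,0.129,1]]
[[-0.016,-0.012,0.015,0,0,0.128,1],[-0.018,-0.01,0.016,0,0,0.129,1]]
-> [ 0.561 -0.366  0.031] 2.243
[[-0.0,0.0,0.036,0,0,-0.0,1],[-0.0,0.0,0.037,0,0,-0.0,1],[-0.0,0.0,0.036,0,0,-0.0,1]]
```

Emit:
jog_arm:
  motion:
    - [-0.006, -0.019, 0.016, 0, 0, 0.128, 1]
    - [-0.009, -0.019, 0.015, 0, 0, 0.129, 1]
    - [-0.01, -0.017, 0.016, 0, 0, 0.128, 1]
    - [-0.013, -0.016, 0.016, 0, 0, 0.128, 1]
    - [-0.015, -0.014, 0.016, 0, 0, 0.129, 1]

```text
time_s: 11.4
ee_pos: [0.5498, -0.3265, 0.1708]
eef_rot: [3.141, -0.0, 2.496]
force: [0.7, 0.4, -0.2]
grip_width: 0.0941
grip_force: 0.0
```

Emit:
jog_arm:
  motion:
    - [-0.016, -0.012, 0.015, 0, 0, 0.128, 1]
    - [-0.018, -0.01, 0.016, 0, 0, 0.129, 1]
    - [0, 0, 0, 0, 0, 0, 1]
    - [0, 0, 0.036, 0, 0, 0, 1]
    - [0, 0, 0.036, 0, 0, 0, 1]

```text
time_s: 11.9
ee_pos: [0.5617, -0.365, 0.0691]
eef_rot: [3.141, 0.002, 2.247]
force: [-0.0, -0.8, -0.9]
grip_width: 0.094
grip_force: 0.0
```

Emit:
jog_arm:
  motion:
    - [0, 0, 0.036, 0, 0, 0, 1]
    - [0, 0, 0, 0, 0, 0, 0.2]
    - [0, 0, 0, 0, 0, 0, -1]
    - [0, 0, 0, 0, 0, 0, -1]
    - [0, 0, 0, 0, 0, 0, -1]

```text
time_s: 12.4
ee_pos: [0.5618, -0.3666, 0.0349]
eef_rot: [3.141, 0.003, 2.244]
force: [0.1, 0.2, -0.2]
grip_width: 0.0654
grip_force: 0.0
```

Emit:
jog_arm:
  motion:
    - [0, 0, 0, 0, 0, 0, -1]
    - [0, 0, 0, 0, 0, 0, -1]
    - [0, 0, 0, 0, 0, 0, -1]
    - [0, 0, 0, 0, 0, 0, -1]
    - [0, 0, 0, 0, 0, 0, -1]

```text
time_s: 12.9
ee_pos: [0.5611, -0.3665, 0.0333]
eef_rot: [3.141, 0.001, 2.243]
force: [-1.6, 1.4, 6.1]
grip_width: 0.0499
grip_force: 20.0
```

Run:
```python
from h import *
o=st();p=o['ee_pos'];y=o['eef_rot'][2]
plan([(*p[:2],.16,y,-1),(*B(-.028,0,.16),YB,-1,.045),(*B(-.028,0,.06),YB,-1),(*B(-.028,0,.041),YB,-1,.01)])
```

```text
12.9 [ 0.5611 -0.3665  0.0333] [3.141e+00 1.000e-03 2.243e+00] F [-1.6  1.4  6.1] w 0.0499 q [-0.63  0.73  1.29  0.    1.12 -1.31]
-> [ 0.561 -0.366  0.16 ] 2.243
[[0.0,0.0,-0.032,0,0,np.float64(-0.0),-1],[0.0,0.0,-0.031,0,0,np.float64(-0.0),-1],[0.0,0.0,-0.032,0,0,np.float64(-0.0),-1],[0.0,0.0,-0.032,0,0,np.float64(-0.0),-1]]
-> [0.51  0.274 0.16 ] 2.909
[[0.036,0.024,0.0,0,0,np.float64(-0.044),-1],[0.034,0.025,0.0,0,0,np.float64(-0.045),-1],[0.033,0.027,0.0,0,0,np.float64(-0.044),-1],[0.032,0.029,0.0,0,0,np.float64(-0.045),-1],[0.031,0.03,0.0,0,0,np.float64(-0.044),-1]]
[[0.03,0.031,0.0,0,0,np.float64(-0.044),-1],[0.028,0.032,0.0,0,0,np.float64(-0.045),-1],[0.026,0.034,0.0,0,0,np.float64(-0.044),-1],[0.025,0.035,0.0,0,0,np.float64(-0.044),-1],[0.024,0.035,0.0,0,0,np.float64(-0.045),-1]]
[[0.022,0.037,0.0,0,0,np.float64(-0.044),-1],[0.02,0.038,0.0,0,0,np.float64(-0.045),-1],[0.018,0.039,0.0,0,0,np.float64(-0.044),-1],[0.017,0.039,0.0,0,0,np.float64(-0.044),-1],[0.015,0.04,0.0,0,0,np.float64(-0.045),-1]]
-> [0.51  0.274 0.06 ] 2.909
[[0.0,0.0,0.033,0,0,np.float64(0.0),-1],[0.0,0.0,0.034,0,0,np.float64(0.0),-1],[0.0,0.0,0.033,0,0,np.float64(0.0),-1]]
-> [0.51  0.274 0.041] 2.909
[[0.0,0.0,0.01,0,0,np.float64(0.0),-1],[0.0,0.0,0.009,0,0,np.float64(0.0),-1]]
```

Emit:
jog_arm:
  motion:
    - [0, 0, -0.032, 0, 0, 0, -1]
    - [0, 0, -0.031, 0, 0, 0, -1]
    - [0, 0, -0.032, 0, 0, 0, -1]
    - [0, 0, -0.032, 0, 0, 0, -1]
    - [0.036, 0.024, 0, 0, 0, -0.044, -1]

```text
time_s: 13.4
ee_pos: [0.5581, -0.3269, 0.1639]
eef_rot: [3.14, 0.008, 2.283]
force: [1.2, 0.4, -1.4]
grip_width: 0.0501
grip_force: 20.0
```

Emit:
jog_arm:
  motion:
    - [0.034, 0.025, 0, 0, 0, -0.045, -1]
    - [0.033, 0.027, 0, 0, 0, -0.044, -1]
    - [0.032, 0.029, 0, 0, 0, -0.045, -1]
    - [0.031, 0.03, 0, 0, 0, -0.044, -1]
    - [0.03, 0.031, 0, 0, 0, -0.044, -1]

```text
time_s: 13.9
ee_pos: [0.5396, -0.108, 0.1594]
eef_rot: [-3.142, -0.0, 2.51]
force: [0.6, -0.1, -0.2]
grip_width: 0.0499
grip_force: 20.0
```

Emit:
jog_arm:
  motion:
    - [0.028, 0.032, 0, 0, 0, -0.045, -1]
    - [0.026, 0.034, 0, 0, 0, -0.044, -1]
    - [0.025, 0.035, 0, 0, 0, -0.044, -1]
    - [0.024, 0.035, 0, 0, 0, -0.045, -1]
    - [0.022, 0.037, 0, 0, 0, -0.044, -1]

```text
time_s: 14.4
ee_pos: [0.5221, 0.1051, 0.1595]
eef_rot: [-3.142, -0.0, 2.733]
force: [0.9, -0.5, -1.3]
grip_width: 0.0499
grip_force: 20.0
```

Emit:
jog_arm:
  motion:
    - [0.02, 0.038, 0, 0, 0, -0.045, -1]
    - [0.018, 0.039, 0, 0, 0, -0.044, -1]
    - [0.017, 0.039, 0, 0, 0, -0.044, -1]
    - [0.015, 0.04, 0, 0, 0, -0.045, -1]
    - [0, 0, 0, 0, 0, 0, -1]

```text
time_s: 14.9
ee_pos: [0.5083, 0.2781, 0.1591]
eef_rot: [3.141, -0.0, 2.914]
force: [0.6, -0.3, -1.7]
grip_width: 0.0496
grip_force: 20.0
```

```bash
sed -i 's/rz=round(-/rz=round(-1.0*float/;s/(y0+dy\*i\/n-y),3)/(y0+dy*i\/n-y),3)/' h.py
python3 - <<'E'
from h import *
st()
plan([(*B(-.028,0,.06),YB,-1),(*B(-.028,0,.041),YB,-1,.01)])
E
```

```text
14.9 [0.5083 0.2781 0.1591] [ 3.141 -0.     2.914] F [ 0.6 -0.3 -1.7] w 0.0496 q [ 0.44  0.4   1.49  0.    1.25 -0.91]
-> [0.51  0.274 0.06 ] 2.909
[[-0.001,-0.001,0.033,0,0,0.002,-1],[-0.0,-0.001,0.033,0,0,0.002,-1],[-0.001,-0.001,0.033,0,0,0.002,-1]]
-> [0.51  0.274 0.041] 2.909
[[-0.0,-0.0,0.01,0,0,-0.0,-1],[-0.0,-0.0,0.009,0,0,-0.0,-1]]
```

Emit:
jog_arm:
  motion:
    - [0, 0, 0, 0, 0, 0, -1]
    - [0, 0, 0.033, 0, 0, 0, -1]
    - [0, 0, 0.033, 0, 0, 0, -1]
    - [0, 0, 0.033, 0, 0, 0, -1]
    - [0, 0, 0.01, 0, 0, 0, -1]

```text
time_s: 15.4
ee_pos: [0.5082, 0.2722, 0.0474]
eef_rot: [-3.139, -0.004, 2.907]
force: [-0.0, 0.0, -0.8]
grip_width: 0.0497
grip_force: 20.0
```

Emit:
jog_arm:
  motion:
    - [0, 0, 0.009, 0, 0, 0, -1]
    - [0, 0, 0.002, 0, 0, 0, -1]
    - [0, 0, 0.001, 0, 0, 0, -1]
    - [0, 0, 0.001, 0, 0, 0, -1]
    - [0, 0, 0, 0, 0, 0, -1]

```text
time_s: 15.9
ee_pos: [0.5098, 0.2743, 0.0383]
eef_rot: [3.141, 0.001, 2.909]
force: [0.7, -0.6, 0.1]
grip_width: 0.0496
grip_force: 20.0
```

Emit:
jog_arm:
  motion:
    - [0.002, 0, 0.001, 0, 0, 0, -1]
    - [0.002, 0, 0.001, 0, 0, 0, -1]
    - [0, 0, 0, 0, 0, 0, -1]

```text
time_s: 16.2
ee_pos: [0.508, 0.2755, 0.0383]
eef_rot: [3.138, 0.006, 2.909]
force: [6.5, -2.2, 13.9]
grip_width: 0.0497
grip_force: 20.0
```

Emit:
jog_arm:
  motion:
    - [0.001, 0, 0, 0, 0, 0, -1]
    - [0.001, 0, 0, 0, 0, 0, -1]
    - [0, 0, 0, 0, 0, 0, -1]

```text
time_s: 16.5
ee_pos: [0.5061, 0.2762, 0.0383]
eef_rot: [3.138, 0.006, 2.909]
force: [5.9, -0.5, 13.3]
grip_width: 0.0495
grip_force: 20.0
```

Emit:
jog_arm:
  motion:
    - [0.001, 0, 0, 0, 0, 0, -1]
    - [0.001, 0, 0, 0, 0, 0, -1]
    - [0, 0, 0, 0, 0, 0, -1]

```text
time_s: 16.8
ee_pos: [0.5041, 0.2768, 0.0383]
eef_rot: [3.137, 0.006, 2.909]
force: [5.0, 0.0, 12.9]
grip_width: 0.0502
grip_force: 20.0
```

Emit:
jog_arm:
  motion:
    - [0.001, 0, -0.001, 0, 0, 0, -1]
    - [0.001, 0, 0, 0, 0, 0, -1]
    - [0, 0, 0, 0, 0, 0, -1]

```text
time_s: 17.1
ee_pos: [0.5011, 0.2769, 0.0382]
eef_rot: [3.139, 0.004, 2.909]
force: [4.2, -0.2, 9.9]
grip_width: 0.0498
grip_force: 20.0
```

Emit:
jog_arm:
  motion:
    - [0.001, 0, 0, 0, 0, 0, -1]
    - [0.001, 0, 0, 0, 0, 0, -1]
    - [0, 0, 0, 0, 0, 0, -1]

```text
time_s: 17.4
ee_pos: [0.5008, 0.277, 0.0385]
eef_rot: [3.138, 0.007, 2.909]
force: [16.0, -3.4, 4.5]
grip_width: 0.0495
grip_force: 20.0
```

Run:
```python
from h import *
o=st();p=[.5008,.277];y=2.909
plan([(.658,-.204,.16,3.506,1,.042)],start=(*p,.16,y))
```

```text
17.4 [0.5008 0.277  0.0385] [3.138 0.007 2.909] F [16.  -3.4  4.5] w 0.0495 q [ 0.44  0.53  1.61 -0.    0.99 -0.89]
-> [ 0.658 -0.204  0.16 ] 3.506
[[-0.02,-0.033,-0.0,0,0,-0.046,1],[-0.019,-0.034,-0.0,0,0,-0.046,1],[-0.017,-0.035,-0.0,0,0,-0.046,1],[-0.016,-0.036,-0.0,0,0,-0.046,1],[-0.014,-0.036,-0.0,0,0,-0.046,1]]
[[-0.012,-0.037,-0.0,0,0,-0.046,1],[-0.01,-0.038,-0.0,0,0,-0.045,1],[-0.009,-0.038,-0.0,0,0,-0.046,1],[-0.007,-0.038,-0.0,0,0,-0.046,1],[-0.005,-0.039,-0.0,0,0,-0.046,1]]
[[-0.004,-0.038,-0.0,0,0,-0.046,1],[-0.001,-0.039,-0.0,0,0,-0.046,1],[-0.0,-0.039,-0.0,0,0,-0.046,1]]
```

Emit:
jog_arm:
  motion:
    - [-0.001, 0, 0, 0, 0, 0, -0.5]
    - [0, 0, 0, 0, 0, 0, 0.3]
    - [0, 0, 0, 0, 0, 0, 0.5]
    - [0, 0, 0, 0, 0, 0, 0.5]
    - [0, 0, -0.01, 0, 0, 0, 0.5]

```text
time_s: 17.9
ee_pos: [0.4977, 0.2764, 0.0455]
eef_rot: [-3.14, -0.002, 2.909]
force: [-0.6, 1.0, -0.6]
grip_width: 0.0701
grip_force: 0.0
```

Emit:
jog_arm:
  motion:
    - [0, 0, -0.038, 0, 0, 0, 0.5]
    - [0, 0, -0.038, 0, 0, 0, 0.5]
    - [0, 0, -0.036, 0, 0, 0, 0.5]

```text
time_s: 18.2
ee_pos: [0.4984, 0.2767, 0.1608]
eef_rot: [3.141, 0.0, 2.909]
force: [0.3, 0.1, -0.7]
grip_width: 0.0704
grip_force: 0.0
```

Emit:
jog_arm:
  motion:
    - [-0.02, -0.033, 0, 0, 0, -0.046, 1]
    - [-0.019, -0.034, 0, 0, 0, -0.046, 1]
    - [-0.017, -0.035, 0, 0, 0, -0.046, 1]
    - [-0.016, -0.036, 0, 0, 0, -0.046, 1]
    - [-0.014, -0.036, 0, 0, 0, -0.046, 1]

```text
time_s: 18.7
ee_pos: [0.5597, 0.0905, 0.1593]
eef_rot: [3.142, 0.0, 3.141]
force: [-0.1, 0.7, 0.1]
grip_width: 0.0938
grip_force: 0.0
```

Emit:
jog_arm:
  motion:
    - [-0.012, -0.037, 0, 0, 0, -0.046, 1]
    - [-0.01, -0.038, 0, 0, 0, -0.045, 1]
    - [-0.009, -0.038, 0, 0, 0, -0.046, 1]
    - [-0.007, -0.038, 0, 0, 0, -0.046, 1]
    - [-0.005, -0.039, 0, 0, 0, -0.046, 1]

```text
time_s: 19.2
ee_pos: [0.6195, -0.0953, 0.1592]
eef_rot: [-3.142, 0.0, -2.913]
force: [0.6, 0.1, 0.2]
grip_width: 0.0939
grip_force: 0.0
```

Emit:
jog_arm:
  motion:
    - [-0.004, -0.038, 0, 0, 0, -0.046, 1]
    - [-0.001, -0.039, 0, 0, 0, -0.046, 1]
    - [-0.002, -0.039, 0, 0, 0, -0.046, 1]
    - [0, 0, 0, 0, 0, 0, 1]
    - [0, 0, 0, 0, 0, 0, 1]

```text
time_s: 19.7
ee_pos: [0.6571, -0.2041, 0.1584]
eef_rot: [3.141, -0.0, -2.779]
force: [0.4, -0.3, -0.8]
grip_width: 0.0942
grip_force: 0.0
```

Run:
```python
from h import *
o=st()
im,m=snap('wrist','w4'); h=cv2.cvtColor(im,cv2.COLOR_RGB2HSV)
k=cv2.inRange(h,(15,50,205),(30,190,255))
s=proj(m,(.658,-.204,.06))[0]; print(s)
c=blob(k,s); print(wrect(m,c,.06))
plan([(.658,-.204,.031,3.506,1)])
```

```text
19.7 [ 0.6571 -0.2041  0.1584] [ 3.141 -0.    -2.779] F [ 0.4 -0.3 -0.8] w 0.0942 q [-0.35  0.65  1.12  0.    1.37 -2.29]
[276.21765234 214.94082515]
(array([ 0.65868628, -0.20485443]), (np.float32(49.3), np.float32(-69.2)), (np.float32(34.1), np.float32(20.8)))
-> [ 0.658 -0.204  0.031] 3.506
[[-0.0,-0.0,0.032,0,0,-0.0,1],[-0.0,-0.001,0.032,0,0,-0.0,1],[-0.0,0.0,0.032,0,0,-0.0,1],[-0.001,-0.0,0.032,0,0,-0.001,1]]
```

Emit:
jog_arm:
  motion:
    - [0, 0, 0.032, 0, 0, 0, 1]
    - [0, -0.001, 0.032, 0, 0, 0, 1]
    - [0, 0, 0.032, 0, 0, 0, 1]
    - [-0.001, 0, 0.032, 0, 0, 0, 1]
    - [0, 0, 0, 0, 0, 0, 0]

```text
time_s: 20.25
ee_pos: [0.6565, -0.2021, 0.0265]
eef_rot: [3.137, -0.005, -2.776]
force: [0.1, -0.1, -0.9]
grip_width: 0.089
grip_force: 0.0
```

Emit:
jog_arm:
  motion:
    - [0, 0, 0, 0, 0, 0, -1]
    - [0, 0, 0, 0, 0, 0, -1]
    - [0, 0, 0, 0, 0, 0, -1]
    - [0, 0, 0, 0, 0, 0, -1]
    - [0, 0, 0, 0, 0, 0, -1]

```text
time_s: 20.75
ee_pos: [0.6589, -0.2044, 0.0313]
eef_rot: [-3.141, 0.001, -2.777]
force: [-0.1, 0.3, 7.8]
grip_width: 0.0497
grip_force: 19.9
```

Emit:
jog_arm:
  motion:
    - [0, 0, 0, 0, 0, 0, -1]
    - [0, 0, 0, 0, 0, 0, -1]
    - [0, 0, 0, 0, 0, 0, -1]

```text
time_s: 21.05
ee_pos: [0.6589, -0.2044, 0.0313]
eef_rot: [-3.141, 0.001, -2.777]
force: [-0.7, 0.3, 6.0]
grip_width: 0.0501
grip_force: 20.0
```

Run:
```python
from h import *
o=st();p=o['ee_pos'];y=o['eef_rot'][2]
plan([(*p[:2],.16,y,-1),(*B(.015,0,.16),YB,-1,.042)])
```

```text
21.05 [ 0.6589 -0.2044  0.0313] [-3.141e+00  1.000e-03 -2.777e+00] F [-0.7  0.3  6. ] w 0.0501 q [-0.35  0.78  1.22 -0.    1.15 -2.29]
-> [ 0.659 -0.204  0.16 ] -2.777
[[-0.0,0.0,-0.032,0,0,-0.0,-1],[-0.0,0.0,-0.032,0,0,-0.0,-1],[-0.0,0.0,-0.033,0,0,-0.0,-1],[-0.0,0.0,-0.032,0,0,-0.0,-1]]
-> [0.551 0.264 0.16 ] 2.909
[[-0.006,0.04,0.0,0,0,0.05,-1],[-0.003,0.04,0.0,0,0,0.05,-1],[-0.002,0.04,0.0,0,0,0.049,-1],[0.001,0.04,0.0,0,0,0.05,-1],[0.002,0.04,0.0,0,0,0.05,-1]]
[[0.004,0.04,0.0,0,0,0.05,-1],[0.007,0.039,0.0,0,0,0.049,-1],[0.008,0.039,0.0,0,0,0.05,-1],[0.01,0.039,0.0,0,0,0.05,-1],[0.013,0.038,0.0,0,0,0.05,-1]]
[[0.014,0.038,0.0,0,0,0.049,-1],[0.016,0.037,0.0,0,0,0.05,-1]]
```

Emit:
jog_arm:
  motion:
    - [0, 0, -0.032, 0, 0, 0, -1]
    - [0, 0, -0.032, 0, 0, 0, -1]
    - [0, 0, -0.033, 0, 0, 0, -1]
    - [0, 0, -0.032, 0, 0, 0, -1]
    - [-0.006, 0.04, 0, 0, 0, 0.05, -1]

```text
time_s: 21.55
ee_pos: [0.6514, -0.1681, 0.164]
eef_rot: [-3.137, 0.006, -2.832]
force: [0.7, 0.4, -0.6]
grip_width: 0.0499
grip_force: 20.0
```

Emit:
jog_arm:
  motion:
    - [-0.003, 0.04, 0, 0, 0, 0.05, -1]
    - [-0.002, 0.04, 0, 0, 0, 0.049, -1]
    - [0.001, 0.04, 0, 0, 0, 0.05, -1]
    - [0.002, 0.04, 0, 0, 0, 0.05, -1]
    - [0.004, 0.04, 0, 0, 0, 0.05, -1]

```text
time_s: 22.05
ee_pos: [0.6046, 0.0321, 0.1594]
eef_rot: [3.142, -0.0, -3.079]
force: [0.8, -0.2, -1.1]
grip_width: 0.0501
grip_force: 20.0
```

Emit:
jog_arm:
  motion:
    - [0.007, 0.039, 0, 0, 0, 0.049, -1]
    - [0.008, 0.039, 0, 0, 0, 0.05, -1]
    - [0.01, 0.039, 0, 0, 0, 0.05, -1]
    - [0.013, 0.038, 0, 0, 0, 0.05, -1]
    - [0.014, 0.038, 0, 0, 0, 0.049, -1]

```text
time_s: 22.55
ee_pos: [0.5591, 0.2272, 0.1594]
eef_rot: [-3.141, -0.0, 2.957]
force: [-0.2, -0.0, -1.4]
grip_width: 0.0497
grip_force: 20.0
```

Emit:
jog_arm:
  motion:
    - [0.016, 0.037, 0, 0, 0, 0.05, -1]
    - [0, 0, 0, 0, 0, 0, -1]
    - [0, 0, 0, 0, 0, 0, -1]
    - [0, 0, 0.033, 0, 0, 0, -1]
    - [0, 0, 0.033, 0, 0, 0, -1]

```text
time_s: 23.05
ee_pos: [0.5516, 0.2639, 0.0933]
eef_rot: [3.141, 0.002, 2.908]
force: [0.1, 0.3, -1.5]
grip_width: 0.0497
grip_force: 20.0
```

Emit:
jog_arm:
  motion:
    - [0, 0, 0.02, 0, 0, 0, -1]
    - [0, 0, 0, 0, 0, 0, -1]
    - [0, 0, 0, 0, 0, 0, -1]

```text
time_s: 23.35
ee_pos: [0.5514, 0.2642, 0.0742]
eef_rot: [3.141, 0.0, 2.908]
force: [-0.5, -0.8, -0.2]
grip_width: 0.0502
grip_force: 20.0
```

Run:
```python
from h import *
st(); plan([(*B(.015,0,.038),YB,-1,.012)])
```

```text
23.35 [0.5514 0.2642 0.0742] [3.141 0.    2.908] F [-0.5 -0.8 -0.2] w 0.0502 q [ 0.39  0.56  1.46 -0.    1.11 -0.95]
-> [0.551 0.264 0.038] 2.909
[[-0.0,0.0,0.009,0,0,-0.0,-1],[-0.0,0.0,0.009,0,0,-0.0,-1],[-0.0,0.0,0.009,0,0,-0.001,-1],[-0.0,0.0,0.009,0,0,0.0,-1]]
```

Emit:
jog_arm:
  motion:
    - [0, 0, 0.012, 0, 0, 0, -1]
    - [0, 0, 0.012, 0, 0, 0, -1]
    - [0, 0, 0.012, 0, 0, 0, -1]
    - [0, 0, 0, 0, 0, 0, -1]
    - [0.002, 0, 0, 0, 0, 0, -1]

```text
time_s: 23.85
ee_pos: [0.5488, 0.2653, 0.0369]
eef_rot: [-3.141, -0.001, 2.909]
force: [-0.5, -0.4, -0.6]
grip_width: 0.0501
grip_force: 20.0
```

Emit:
jog_arm:
  motion:
    - [0.002, 0, 0.001, 0, 0, 0, -1]
    - [0.001, 0, 0, 0, 0, 0, -1]
    - [0.001, 0, 0, 0, 0, 0, -1]
    - [0, 0, 0, 0, 0, 0, -1]

```text
time_s: 24.25
ee_pos: [0.5449, 0.2665, 0.0366]
eef_rot: [3.142, 0.0, 2.909]
force: [-0.7, 0.5, 0.2]
grip_width: 0.0499
grip_force: 20.0
```

Emit:
jog_arm:
  motion:
    - [0.001, 0, 0, 0, 0, 0, -1]
    - [0.001, 0, 0, 0, 0, 0, -1]
    - [0, 0, 0, 0, 0, 0, -1]

```text
time_s: 24.55
ee_pos: [0.5442, 0.2667, 0.0371]
eef_rot: [3.141, 0.003, 2.909]
force: [7.4, -1.3, -0.2]
grip_width: 0.0498
grip_force: 20.0
```

Emit:
jog_arm:
  motion:
    - [0.001, 0, 0.001, 0, 0, 0, -1]
    - [0, 0, 0.001, 0, 0, 0, -1]
    - [0, 0, 0, 0, 0, 0, -1]

```text
time_s: 24.85
ee_pos: [0.5444, 0.2669, 0.036]
eef_rot: [3.139, 0.005, 2.908]
force: [10.9, -3.7, 4.0]
grip_width: 0.0498
grip_force: 20.0
```

Emit:
jog_arm:
  motion:
    - [-0.001, 0, 0, 0, 0, 0, -0.5]
    - [0, 0, 0, 0, 0, 0, 0.3]
    - [0, 0, 0, 0, 0, 0, 0.5]
    - [0, 0, 0, 0, 0, 0, 0.5]
    - [0, 0, -0.01, 0, 0, 0, 0.5]

```text
time_s: 25.35
ee_pos: [0.5422, 0.2666, 0.0435]
eef_rot: [-3.14, -0.002, 2.909]
force: [0.5, 0.9, -0.2]
grip_width: 0.0702
grip_force: 0.0
```

Emit:
jog_arm:
  motion:
    - [0, 0, -0.038, 0, 0, 0, 0.5]
    - [0, 0, -0.038, 0, 0, 0, 0.5]
    - [0, 0, -0.036, 0, 0, 0, 0.5]
    - [0, 0, 0, 0, 0, 0, 0.5]
    - [0, 0, 0, 0, 0, 0, 0.5]

```text
time_s: 25.85
ee_pos: [0.5431, 0.2669, 0.1573]
eef_rot: [3.141, 0.001, 2.909]
force: [-0.7, -0.0, 0.1]
grip_width: 0.0705
grip_force: 0.0
```

Run:
```python
from h import *
o=st()
plan([(.416,-.219,.16,2.641,1,.042)])
```

```text
25.85 [0.5431 0.2669 0.1573] [3.141e+00 1.000e-03 2.909e+00] F [-0.7 -0.   0.1] w 0.0705 q [ 0.4   0.46  1.41 -0.    1.27 -0.94]
-> [ 0.416 -0.219  0.16 ] 2.641
[[0.001,-0.042,-0.0,0,0,0.022,1],[0.0,-0.042,-0.0,0,0,0.023,1],[-0.001,-0.042,-0.001,0,0,0.022,1],[-0.002,-0.041,0.0,0,0,0.022,1],[-0.002,-0.042,-0.0,0,0,0.023,1]]
[[-0.004,-0.042,-0.0,0,0,0.022,1],[-0.005,-0.041,-0.001,0,0,0.022,1],[-0.005,-0.042,0.0,0,0,0.023,1],[-0.007,-0.041,-0.0,0,0,0.022,1],[-0.007,-0.041,-0.0,0,0,0.022,1]]
[[-0.009,-0.041,-0.0,0,0,0.023,1],[-0.009,-0.041,-0.001,0,0,0.022,1]]
```

Emit:
jog_arm:
  motion:
    - [0.001, -0.042, 0, 0, 0, 0.022, 1]
    - [0, -0.042, 0, 0, 0, 0.023, 1]
    - [-0.001, -0.042, -0.001, 0, 0, 0.022, 1]
    - [-0.002, -0.041, 0, 0, 0, 0.022, 1]
    - [-0.002, -0.042, 0, 0, 0, 0.023, 1]

```text
time_s: 26.35
ee_pos: [0.4884, 0.0633, 0.1563]
eef_rot: [-3.141, -0.002, 2.796]
force: [-0.4, -0.4, 0.3]
grip_width: 0.0939
grip_force: 0.0
```

Emit:
jog_arm:
  motion:
    - [-0.004, -0.042, 0, 0, 0, 0.022, 1]
    - [-0.005, -0.041, -0.001, 0, 0, 0.022, 1]
    - [-0.005, -0.042, 0, 0, 0, 0.023, 1]
    - [-0.007, -0.041, 0, 0, 0, 0.022, 1]
    - [-0.007, -0.041, 0, 0, 0, 0.022, 1]

```text
time_s: 26.85
ee_pos: [0.4358, -0.1388, 0.1574]
eef_rot: [-3.141, -0.002, 2.685]
force: [-0.0, 0.4, -0.3]
grip_width: 0.0941
grip_force: 0.0
```

Emit:
jog_arm:
  motion:
    - [-0.009, -0.041, 0, 0, 0, 0.023, 1]
    - [-0.009, -0.041, -0.001, 0, 0, 0.022, 1]
    - [0, 0, 0, 0, 0, 0, 1]
    - [0, 0, 0, 0, 0, 0, 1]
    - [0, 0, 0, 0, 0, 0, 1]

```text
time_s: 27.35
ee_pos: [0.4161, -0.2179, 0.1588]
eef_rot: [3.141, -0.001, 2.642]
force: [0.3, -1.0, 0.1]
grip_width: 0.0938
grip_force: 0.0
```

Run:
```python
from h import *
o=st()
im,m=snap('wrist','w5'); h=cv2.cvtColor(im,cv2.COLOR_RGB2HSV)
k=cv2.inRange(h,(15,50,205),(30,190,255))
s=proj(m,(.416,-.219,.055))[0]; print(s)
c=blob(k,s); r=wrect(m,c,.055); print(r)
plan([(*r[0],.031,2.641,1)])
```

```text
27.35 [ 0.4161 -0.2179  0.1588] [ 3.141e+00 -1.000e-03  2.642e+00] F [ 0.3 -1.   0.1] w 0.0938 q [-0.56  0.17  1.8   0.    1.18 -1.63]
[276.69055303 213.38430157]
(array([ 0.41578781, -0.21903049]), (np.float32(28.9), np.float32(-28.7)), (np.float32(49.3), np.float32(61.3)))
-> [ 0.416 -0.219  0.031] 2.641
[[-0.0,-0.0,0.032,0,0,0.0,1],[-0.0,-0.001,0.032,0,0,0.001,1],[-0.0,-0.0,0.032,0,0,-0.0,1],[-0.0,-0.0,0.032,0,0,0.0,1]]
```

Emit:
jog_arm:
  motion:
    - [0, 0, 0.032, 0, 0, 0, 1]
    - [0, -0.001, 0.032, 0, 0, 0, 1]
    - [0, 0, 0.032, 0, 0, 0, 1]
    - [0, 0, 0.032, 0, 0, 0, 1]
    - [0, 0, 0, 0, 0, 0, 1]

```text
time_s: 27.9
ee_pos: [0.4141, -0.2176, 0.0283]
eef_rot: [3.141, -0.006, 2.643]
force: [-0.9, 0.2, 1.0]
grip_width: 0.0938
grip_force: 0.0
```

Emit:
jog_arm:
  motion:
    - [0, 0, 0, 0, 0, 0, 0]
    - [0, 0, 0, 0, 0, 0, -1]
    - [0, 0, 0, 0, 0, 0, -1]
    - [0, 0, 0, 0, 0, 0, -1]
    - [0, 0, 0, 0, 0, 0, -1]

```text
time_s: 28.4
ee_pos: [0.4159, -0.2199, 0.032]
eef_rot: [-3.142, 0.001, 2.641]
force: [0.1, -0.5, 0.9]
grip_width: 0.0575
grip_force: 0.0
```

Emit:
jog_arm:
  motion:
    - [0, 0, 0, 0, 0, 0, -1]
    - [0, 0, 0, 0, 0, 0, -1]
    - [0, 0, 0, 0, 0, 0, -1]
    - [0, 0, 0, 0, 0, 0, -1]

```text
time_s: 28.8
ee_pos: [0.4158, -0.2198, 0.0317]
eef_rot: [-3.142, 0.0, 2.641]
force: [-0.5, 1.6, 6.3]
grip_width: 0.0495
grip_force: 20.0
```

Run:
```python
from h import *
o=st();p=o['ee_pos'];y=o['eef_rot'][2]
plan([(*B(.049,0,.16),YB,-1,.042)],start=(*p[:2],.16,y))
```

```text
28.8 [ 0.4158 -0.2198  0.0317] [-3.142  0.     2.641] F [-0.5  1.6  6.3] w 0.0495 q [-0.56  0.36  1.9  -0.    0.88 -1.63]
-> [0.585 0.256 0.16 ] 2.909
[[0.006,0.038,-0.0,0,0,-0.021,-1],[0.006,0.039,-0.0,0,0,-0.02,-1],[0.004,0.038,-0.0,0,0,-0.021,-1],[0.004,0.039,-0.0,0,0,-0.02,-1],[0.003,0.039,-0.0,0,0,-0.021,-1]]
[[0.002,0.039,-0.0,0,0,-0.021,-1],[0.002,0.039,-0.0,0,0,-0.02,-1],[0.0,0.038,-0.0,0,0,-0.021,-1],[0.0,0.039,-0.0,0,0,-0.02,-1],[-0.001,0.039,-0.0,0,0,-0.021,-1]]
[[-0.002,0.039,-0.0,0,0,-0.021,-1],[-0.002,0.039,-0.0,0,0,-0.02,-1],[-0.004,0.039,-0.0,0,0,-0.021,-1]]
```

Emit:
jog_arm:
  motion:
    - [0, 0, -0.032, 0, 0, 0, -1]
    - [0, 0, -0.032, 0, 0, 0, -1]
    - [0, 0, -0.032, 0, 0, 0, -1]
    - [0, 0, -0.032, 0, 0, 0, -1]
    - [0.006, 0.038, 0, 0, 0, -0.021, -1]

```text
time_s: 29.3
ee_pos: [0.4296, -0.186, 0.1632]
eef_rot: [-3.141, 0.006, 2.658]
force: [1.4, -0.0, -0.7]
grip_width: 0.0495
grip_force: 20.0
```

Emit:
jog_arm:
  motion:
    - [0.006, 0.039, 0, 0, 0, -0.02, -1]
    - [0.004, 0.038, 0, 0, 0, -0.021, -1]
    - [0.004, 0.039, 0, 0, 0, -0.02, -1]
    - [0.003, 0.039, 0, 0, 0, -0.021, -1]
    - [0.002, 0.039, 0, 0, 0, -0.021, -1]

```text
time_s: 29.8
ee_pos: [0.4941, 0.0019, 0.1593]
eef_rot: [-3.141, -0.0, 2.766]
force: [0.3, 0.1, -0.3]
grip_width: 0.0497
grip_force: 20.0
```

Emit:
jog_arm:
  motion:
    - [0.002, 0.039, 0, 0, 0, -0.02, -1]
    - [0, 0.038, 0, 0, 0, -0.021, -1]
    - [0, 0.039, 0, 0, 0, -0.02, -1]
    - [-0.001, 0.039, 0, 0, 0, -0.021, -1]
    - [-0.002, 0.039, 0, 0, 0, -0.021, -1]

```text
time_s: 30.3
ee_pos: [0.559, 0.1848, 0.1591]
eef_rot: [-3.141, -0.0, 2.869]
force: [0.2, 0.0, -1.2]
grip_width: 0.0498
grip_force: 20.0
```

Emit:
jog_arm:
  motion:
    - [-0.002, 0.039, 0, 0, 0, -0.02, -1]
    - [-0.004, 0.039, 0, 0, 0, -0.021, -1]
    - [0, 0, 0, 0, 0, 0, -1]
    - [0, 0, 0.033, 0, 0, 0, -1]
    - [0, 0, 0.033, 0, 0, 0, -1]

```text
time_s: 30.8
ee_pos: [0.5851, 0.2567, 0.0928]
eef_rot: [3.141, 0.001, 2.909]
force: [0.9, 0.1, -1.6]
grip_width: 0.0497
grip_force: 20.0
```

Emit:
jog_arm:
  motion:
    - [0, 0, 0.02, 0, 0, 0, -1]
    - [0, 0, 0, 0, 0, 0, -1]
    - [0, 0, 0, 0, 0, 0, -1]
    - [0, 0, 0, 0, 0, 0, -1]

```text
time_s: 31.2
ee_pos: [0.5857, 0.2569, 0.0752]
eef_rot: [3.14, 0.002, 2.909]
force: [-0.2, 0.4, -0.3]
grip_width: 0.05
grip_force: 20.0
```

Run:
```python
from h import *
st(); plan([(*B(.049,0,.038),YB,-1,.012)])
```

```text
31.2 [0.5857 0.2569 0.0752] [3.140e+00 2.000e-03 2.909e+00] F [-0.2  0.4 -0.3] w 0.05 q [ 0.36  0.62  1.37 -0.    1.15 -0.98]
-> [0.585 0.256 0.038] 2.909
[[0.0,-0.0,0.009,0,0,-0.0,-1],[0.0,-0.0,0.01,0,0,-0.0,-1],[0.001,-0.001,0.009,0,0,-0.0,-1],[-0.0,0.0,0.009,0,0,-0.0,-1]]
```

Emit:
jog_arm:
  motion:
    - [0, 0, 0.012, 0, 0, 0, -1]
    - [0, 0, 0.012, 0, 0, 0, -1]
    - [0, 0, 0.012, 0, 0, 0, -1]
    - [0, 0, 0, 0, 0, 0, -1]
    - [0.002, 0, 0.001, 0, 0, 0, -1]

```text
time_s: 31.7
ee_pos: [0.5829, 0.2573, 0.0356]
eef_rot: [-3.141, -0.001, 2.909]
force: [-0.8, -0.1, -0.4]
grip_width: 0.0499
grip_force: 20.0
```

Emit:
jog_arm:
  motion:
    - [0.002, 0, 0.001, 0, 0, 0, -1]
    - [0.001, 0, 0, 0, 0, 0, -1]
    - [0.001, 0, 0, 0, 0, 0, -1]
    - [0, 0, 0, 0, 0, 0, -1]

```text
time_s: 32.1
ee_pos: [0.579, 0.2584, 0.0355]
eef_rot: [3.142, -0.0, 2.909]
force: [-0.3, 0.2, 0.1]
grip_width: 0.0499
grip_force: 20.0
```

Emit:
jog_arm:
  motion:
    - [0.001, 0, 0, 0, 0, 0, -1]
    - [0.001, 0, 0, 0, 0, 0, -1]
    - [0, 0, 0, 0, 0, 0, -1]

```text
time_s: 32.4
ee_pos: [0.5771, 0.2588, 0.0354]
eef_rot: [-3.142, -0.0, 2.909]
force: [0.1, 0.5, -0.5]
grip_width: 0.0498
grip_force: 20.0
```

Emit:
jog_arm:
  motion:
    - [0.001, 0, 0, 0, 0, 0, -1]
    - [0.001, 0, 0, 0, 0, 0, -1]
    - [0, 0, 0, 0, 0, 0, -1]

```text
time_s: 32.7
ee_pos: [0.5763, 0.259, 0.036]
eef_rot: [3.141, 0.003, 2.909]
force: [6.4, -1.4, -1.2]
grip_width: 0.05
grip_force: 20.0
```

Emit:
jog_arm:
  motion:
    - [0.001, 0, 0.001, 0, 0, 0, -1]
    - [0, 0, 0.001, 0, 0, 0, -1]
    - [0, 0, 0, 0, 0, 0, -1]

```text
time_s: 33.0
ee_pos: [0.5765, 0.2592, 0.035]
eef_rot: [3.14, 0.005, 2.908]
force: [9.0, -3.6, 5.2]
grip_width: 0.0499
grip_force: 20.0
```

Emit:
jog_arm:
  motion:
    - [-0.001, 0, 0, 0, 0, 0, -0.5]
    - [0, 0, 0, 0, 0, 0, 0.3]
    - [0, 0, 0, 0, 0, 0, 0.5]
    - [0, 0, 0, 0, 0, 0, 0.5]
    - [0, 0, -0.01, 0, 0, 0, 0.5]

```text
time_s: 33.5
ee_pos: [0.5744, 0.259, 0.0424]
eef_rot: [-3.14, -0.002, 2.909]
force: [0.1, -0.2, 0.6]
grip_width: 0.0703
grip_force: 0.0
```

Emit:
jog_arm:
  motion:
    - [0, 0, -0.045, 0, 0, 0, 0.5]
    - [0, 0, -0.045, 0, 0, 0, 0.5]
    - [0, 0, -0.045, 0, 0, 0, 0.5]
    - [0, 0, -0.045, 0, 0, 0, 0.5]
    - [0, 0, 0, 0, 0, 0, 1]

```text
time_s: 34.0
ee_pos: [0.5769, 0.26, 0.2312]
eef_rot: [3.135, 0.009, 2.909]
force: [0.4, -1.4, -0.6]
grip_width: 0.0755
grip_force: 0.0
```

Run:
```python
from h import *
o=st()
im,m=snap('wrist','w6'); c=cv2.resize(im[0:300,60:460],None,fx=2,fy=2); cv2.imwrite('pics/w6c.png',cv2.cvtColor(c,cv2.COLOR_RGB2BGR))
```

```text
34.0 [0.5769 0.26   0.2312] [3.135 0.009 2.909] F [ 0.4 -1.4 -0.6] w 0.0755 q [ 0.37  0.47  1.24  0.    1.43 -0.97]
```

View pics/w6c.png

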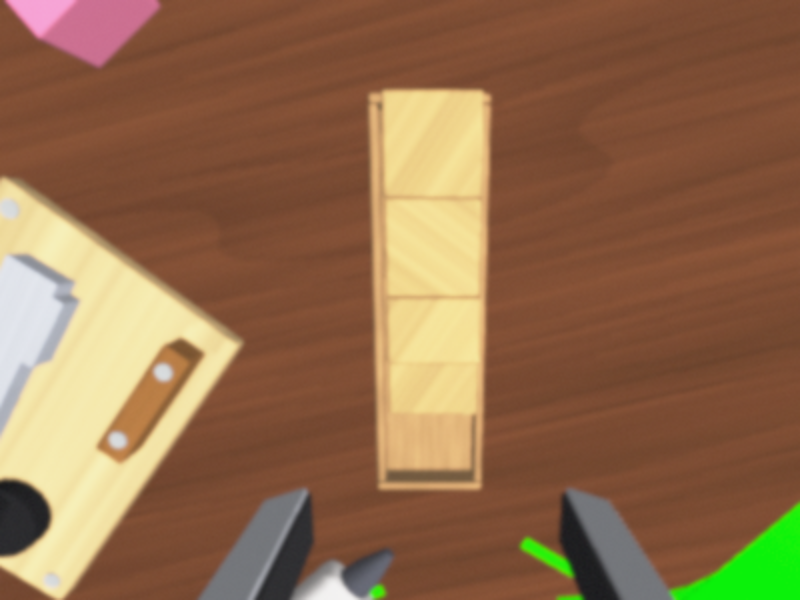

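The row of four stands tight in the box at crop (435,90) to (435,412), with empty space only at its far end. Next is the clamp arm.

```bash
sed -i 's/dy=(yt-y+np.pi)%(2\*np.pi)-np.pi/dy=(yt-y) if raw else (yt-y+np.pi)%(2*np.pi)-np.pi/;s/turn=.14,pr=True/turn=.14,raw=False/;/yt-y>np.pi+.2/d' h.py
python3 - <<'E'
from h import *
o=st()
plan([(*PJ,.20,2.246,1,.042)],start=(.5757,.2589,.226,2.909))
E
```

```text
34.05 [0.576  0.2596 0.2273] [3.138 0.005 2.909] F [-0.3 -0.1 -0.3] w 0.0791 q [ 0.37  0.47  1.24 -0.    1.43 -0.97]
-> [ 0.526 -0.008  0.2  ] 2.246
[[-0.002,-0.039,0.004,0,0,0.095,1],[-0.005,-0.038,0.003,0,0,0.094,1],[-0.01,-0.038,0.004,0,0,0.095,1],[-0.012,-0.037,0.004,0,0,0.095,1],[-0.016,-0.035,0.004,0,0,0.095,1]]
[[-0.02,-0.034,0.003,0,0,0.094,1],[-0.022,-0.031,0.004,0,0,0.095,1]]
```

Emit:
jog_arm:
  motion:
    - [-0.002, -0.039, 0.004, 0, 0, 0.095, 1]
    - [-0.005, -0.038, 0.003, 0, 0, 0.094, 1]
    - [-0.01, -0.038, 0.004, 0, 0, 0.095, 1]
    - [-0.012, -0.037, 0.004, 0, 0, 0.095, 1]
    - [-0.016, -0.035, 0.004, 0, 0, 0.095, 1]

```text
time_s: 34.55
ee_pos: [0.5383, 0.0671, 0.2032]
eef_rot: [-3.14, -0.001, 2.431]
force: [0.7, 0.1, -0.3]
grip_width: 0.094
grip_force: 0.0
```

Emit:
jog_arm:
  motion:
    - [-0.02, -0.034, 0.003, 0, 0, 0.094, 1]
    - [-0.022, -0.031, 0.004, 0, 0, 0.095, 1]
    - [0, 0, 0, 0, 0, 0, 1]
    - [0, 0, 0, 0, 0, 0, 1]
    - [0, 0, 0, 0, 0, 0, 1]

```text
time_s: 35.05
ee_pos: [0.5256, -0.0069, 0.1971]
eef_rot: [-3.141, -0.001, 2.247]
force: [0.1, -0.7, -0.5]
grip_width: 0.0942
grip_force: 0.0
```

```bash
cat > armm.py <<'E'
import sys
from h import *
def measure(f,zt=.044):
    im,m=load(f); h=cv2.cvtColor(im,cv2.COLOR_RGB2HSV)
    k=cv2.inRange(h,(0,0,int(sys.argv[2]) if len(sys.argv)>2 else 170),(180,45,255))
    c=blob(k,proj(m,J(.008,-.02,.044))[0],k=2)
    P=ray(m,c[:,0,:],zt)[:,:2]-PJ; X=P@np.array([np.cos(jy),np.sin(jy)]); Y=P@np.array([-np.sin(jy),np.cos(jy)])
    for s in (-1,1):
        q=(abs(Y)<34)&(X*s>0)&(abs(Y)<.034); a,b=np.polyfit(Y[q],X[q],1); print('edge',s,'x0 mm',1000*b,'slope(ccw=-)',a,q.sum())
    print('Y range',Y.min(),Y.max(),'X',X.min(),X.max())
if __name__=='__main__':
    if sys.argv[1]=='new': 
        st(); snap('wrist',sys.argv[3]); measure(sys.argv[3])
    else: measure(sys.argv[1])
E
python3 armm.py new 170 w7
```

```text
35.05 [ 0.5256 -0.0069  0.1971] [-3.141e+00 -1.000e-03  2.247e+00] F [ 0.1 -0.7 -0.5] w 0.0942 q [-0.08  0.25  1.6   0.    1.29 -0.76]
edge -1 x0 mm -14.806794089476854 slope(ccw=-) -0.08096962874777507 61
edge 1 x0 mm 15.269557763008466 slope(ccw=-) -0.08013718793615658 61
Y range -0.09426645109475618 0.09179023543833421 X -0.0242829904961184 0.022122370467840696
```

View pics/w7.png

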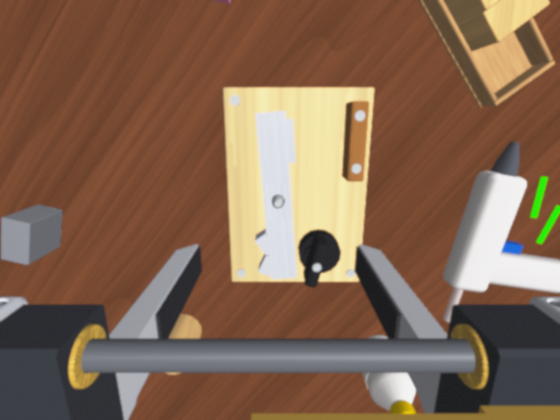

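The picture shows the jig upright at (300,185) with the pin at (278,201), the arm's flat end at the nest (275,120), its V at (262,245) and the knob at (320,250). The arm is yawed 0.08 counterclockwise.

Run:
```python
from h import *
plan([(*PJ,.08,2.326,1,.042),(*PJ,.022,2.326,1,.012)])
```

```text
-> [ 0.526 -0.008  0.08 ] 2.326
[[-0.0,-0.0,0.039,0,0,-0.026,1],[-0.001,-0.001,0.039,0,0,-0.026,1],[-0.0,0.0,0.039,0,0,-0.026,1]]
-> [ 0.526 -0.008  0.022] 2.326
[[-0.0,0.0,0.012,0,0,-0.0,1],[-0.0,0.0,0.011,0,0,-0.0,1],[-0.0,0.0,0.012,0,0,-0.0,1],[-0.0,0.0,0.012,0,0,-0.0,1],[-0.0,0.0,0.011,0,0,-0.0,1]]
```

Emit:
jog_arm:
  motion:
    - [0, 0, 0.039, 0, 0, -0.026, 1]
    - [-0.001, -0.001, 0.039, 0, 0, -0.026, 1]
    - [0, 0, 0.039, 0, 0, -0.026, 1]
    - [0, 0, 0.012, 0, 0, 0, 1]
    - [0, 0, 0.012, 0, 0, 0, 1]

```text
time_s: 35.6
ee_pos: [0.5258, -0.0084, 0.0563]
eef_rot: [-3.142, -0.0, 2.324]
force: [-0.3, 0.7, 0.6]
grip_width: 0.0941
grip_force: 0.0
```

Emit:
jog_arm:
  motion:
    - [0, 0, 0.012, 0, 0, 0, 1]
    - [0, 0, 0.01, 0, 0, 0, 1]
    - [0, 0, 0.006, 0, 0, 0, 1]
    - [0, 0, 0.003, 0, 0, 0, 1]
    - [0, 0, 0, 0, 0, 0, 1]

```text
time_s: 36.1
ee_pos: [0.5256, -0.0091, 0.0255]
eef_rot: [3.142, 0.0, 2.324]
force: [-0.1, 0.2, 0.8]
grip_width: 0.0942
grip_force: 0.0
```

Emit:
jog_arm:
  motion:
    - [0, 0, 0, 0, 0, 0, 0]
    - [0, 0, 0, 0, 0, 0, -0.3]
    - [0, 0, 0, 0, 0, 0, -1]
    - [0, 0, 0, 0, 0, 0, -1]
    - [0, 0, 0, 0, 0, 0, -1]
  squeeze: 30

```text
time_s: 36.6
ee_pos: [0.5255, -0.0091, 0.0255]
eef_rot: [3.141, 0.0, 2.324]
force: [-0.1, -0.3, 0.0]
grip_width: 0.0574
grip_force: 0.0
```

Emit:
jog_arm:
  motion:
    - [0, 0, 0, 0, 0, 0, -1]
    - [0, 0, 0, 0, 0, 0, -1]
    - [0, 0, 0, 0, 0, 0, -1]
    - [0, 0, 0, 0, 0, 0, -1]
    - [0, 0, 0, 0, 0, 0, -1]

```text
time_s: 37.1
ee_pos: [0.5256, -0.0091, 0.0255]
eef_rot: [3.141, 0.0, 2.324]
force: [0.8, 0.4, 0.0]
grip_width: 0.0298
grip_force: 30.0
```

Emit:
jog_arm:
  motion:
    - [0, 0, -0.006, 0, 0, 0, -1]
    - [0, 0, -0.01, 0, 0, 0, -1]
    - [0, 0, -0.01, 0, 0, 0, -1]
    - [0, 0, -0.01, 0, 0, 0, -1]
    - [0, 0, -0.01, 0, 0, 0, -1]

```text
time_s: 37.6
ee_pos: [0.5256, -0.0091, 0.0726]
eef_rot: [3.141, 0.0, 2.324]
force: [0.4, -0.7, -2.6]
grip_width: 0.0294
grip_force: 30.0
```

Emit:
jog_arm:
  motion:
    - [0, 0, -0.02, 0, 0, 0, -1]
    - [0, 0, -0.02, 0, 0, 0, -1]
    - [0, 0, 0, 0, 0, 0, -1]
    - [0, 0, 0, 0, 0, 0, -1]

```text
time_s: 38.0
ee_pos: [0.5254, -0.0091, 0.1114]
eef_rot: [3.141, 0.0, 2.324]
force: [-0.3, 0.4, -3.1]
grip_width: 0.0299
grip_force: 30.0
```

Run:
```python
from h import *
st()
```

```text
38.0 [ 0.5254 -0.0091  0.1114] [3.141 0.    2.324] F [-0.3  0.4 -3.1] w 0.0299 q [-0.09  0.34  1.69 -0.    1.1  -0.84]
```

Emit:
jog_arm:
  motion:
    - [0, 0, 0, 0, 0, 0.1375, -1]
    - [0, 0, 0, 0, 0, 0.1375, -1]
    - [0, 0, 0, 0, 0, 0.1375, -1]
    - [0, 0, 0, 0, 0, 0.1375, -1]
    - [0, 0, 0, 0, 0, 0.1375, -1]

```text
time_s: 38.5
ee_pos: [0.5249, -0.009, 0.1101]
eef_rot: [-3.139, -0.0, 1.631]
force: [0.5, -0.7, -2.9]
grip_width: 0.03
grip_force: 30.0
```

Emit:
jog_arm:
  motion:
    - [0, 0, 0, 0, 0, 0.1375, -1]
    - [0, 0, 0, 0, 0, 0.1375, -1]
    - [0, 0, 0, 0, 0, 0.1375, -1]
    - [0, 0, 0, 0, 0, 0.1375, -1]
    - [0, 0, 0, 0, 0, 0.1375, -1]

```text
time_s: 39.0
ee_pos: [0.5249, -0.0091, 0.1101]
eef_rot: [-3.14, 0.001, 0.943]
force: [0.5, -0.1, -2.1]
grip_width: 0.0299
grip_force: 30.0
```

Emit:
jog_arm:
  motion:
    - [0, 0, 0, 0, 0, 0.1375, -1]
    - [0, 0, 0, 0, 0, 0.1375, -1]
    - [0, 0, 0, 0, 0, 0.1375, -1]
    - [0, 0, 0, 0, 0, 0.1375, -1]
    - [0, 0, 0, 0, 0, 0.1375, -1]

```text
time_s: 39.5
ee_pos: [0.5249, -0.009, 0.1101]
eef_rot: [-3.141, 0.002, 0.256]
force: [0.5, -0.7, -2.4]
grip_width: 0.0299
grip_force: 30.0
```

Emit:
jog_arm:
  motion:
    - [0, 0, 0, 0, 0, 0.1375, -1]
    - [0, 0, 0, 0, 0, 0.1375, -1]
    - [0, 0, 0, 0, 0, 0.1375, -1]
    - [0, 0, 0, 0, 0, 0.1375, -1]
    - [0, 0, 0, 0, 0, 0.1375, -1]

```text
time_s: 40.0
ee_pos: [0.5249, -0.009, 0.1101]
eef_rot: [3.141, 0.002, -0.432]
force: [1.1, 0.3, -1.9]
grip_width: 0.0302
grip_force: 30.0
```

Emit:
jog_arm:
  motion:
    - [0, 0, 0, 0, 0, 0.1375, -1]
    - [0, 0, 0, 0, 0, 0.1375, -1]
    - [0, 0, 0, 0, 0, 0.1375, -1]
    - [0, 0, 0, 0, 0, 0, -1]
    - [0, 0, 0, 0, 0, 0, -1]

```text
time_s: 40.5
ee_pos: [0.5251, -0.009, 0.1107]
eef_rot: [3.141, 0.001, -0.835]
force: [-0.1, -0.5, -3.3]
grip_width: 0.0299
grip_force: 30.0
```

Run:
```python
from h import *
st()
```

```text
40.5 [ 0.5251 -0.009   0.1107] [ 3.141e+00  1.000e-03 -8.350e-01] F [-0.1 -0.5 -3.3] w 0.0299 q [-0.09  0.35  1.69 -0.    1.1   2.32]
```

Run:
```python
from h import *
for f in ('w7','w3','w1'):
    im,m=load(f); s=proj(m,J(0,0,.055))[0]; x,y=s.round().astype(int); g=cv2.cvtColor(im,cv2.COLOR_RGB2GRAY)
    w=g[y-9:y+10,x-9:x+10].astype(float); print(f,s); 
    d=np.abs(w-np.median(w))>25; cs,_=cv2.findContours(d.astype(np.uint8),0,2); c=min((c for c in cs if cv2.contourArea(c)>8),key=lambda c:np.hypot(*(np.array(cv2.minEnclosingCircle(c)[0])-9)),default=None)
    if c is not None:
        (cx,cy),r=cv2.minEnclosingCircle(c); print(cx,cy,r,ray(m,(x-9+cx,y-9+cy),.055)[0])
    if f=='w7': print(w[2:17,2:17].astype(int))
```

```text
w7 [277.8490359 203.4649231]
8.456140518188477 6.859649181365967 6.803069591522217 [ 0.52383637 -0.00637846  0.055     ]
[[218 200 172 147 136 139 150 159 166 170 174 185 206 219 224]
 [212 180 144 124 126 138 154 163 171 175 175 176 192 211 221]
 [205 164 128 117 129 146 163 175 180 183 181 175 177 194 216]
 [199 155 122 120 138 158 176 190 195 195 188 176 166 182 209]
 [193 150 122 127 150 174 192 203 207 205 196 177 160 174 205]
 [192 148 126 142 170 191 203 210 213 211 201 179 158 171 204]
 [196 151 136 158 187 205 211 212 213 211 200 179 161 176 207]
 [205 163 142 168 198 212 213 214 214 208 197 177 169 188 214]
 [214 175 151 173 200 213 215 214 211 203 190 173 178 201 218]
 [218 191 163 167 191 208 213 212 205 192 178 177 192 213 221]
 [222 209 185 170 176 188 196 197 189 179 176 189 206 217 223]
 [224 219 209 190 177 174 176 180 180 183 192 205 216 220 223]
 [224 223 219 213 201 191 188 195 201 208 213 217 220 222 223]
 [225 223 223 222 219 214 213 215 218 221 222 221 221 222 223]
 [225 224 224 225 224 222 221 222 223 225 224 223 221 222 222]]
w3 [462.09647374 196.41751594]
3.875 7.125 6.227559566497803 [ 0.52306254 -0.01501712  0.055     ]
w1 [297.82850905 149.29010274]
8.199999809265137 8.5 5.412123680114746 [ 0.52502291 -0.00723447  0.055     ]
```

Emit:
jog_arm:
  motion:
    - [-0.001, -0.001, 0.02, 0, 0, 0, -1]
    - [0, 0, 0.02, 0, 0, 0, -1]
    - [0, 0, 0.008, 0, 0, 0, -1]
    - [0, 0, 0, 0, 0, 0, -1]
    - [0, 0, 0, 0, 0, 0, -1]

```text
time_s: 41.0
ee_pos: [0.5259, -0.0077, 0.064]
eef_rot: [-3.141, -0.0, -0.838]
force: [0.5, -1.4, -2.2]
grip_width: 0.0295
grip_force: 30.0
```

Emit:
jog_arm:
  motion:
    - [0, 0, 0.003, 0, 0, 0, -1]
    - [0, 0, 0.003, 0, 0, 0, -1]
    - [0, 0, 0, 0, 0, 0, -1]

```text
time_s: 41.3
ee_pos: [0.5255, -0.0077, 0.0573]
eef_rot: [3.141, 0.0, -0.838]
force: [0.5, -0.5, -2.4]
grip_width: 0.0298
grip_force: 30.0
```

Emit:
jog_arm:
  motion:
    - [0, 0, 0.002, 0, 0, 0, -1]
    - [0, 0, 0.002, 0, 0, 0, -1]
    - [0, 0, 0, 0, 0, 0, -1]

```text
time_s: 41.6
ee_pos: [0.5264, -0.0081, 0.0539]
eef_rot: [-3.141, -0.002, -0.839]
force: [4.3, -4.8, 0.2]
grip_width: 0.0298
grip_force: 30.0
```

Emit:
jog_arm:
  motion:
    - [0.001, 0, 0, 0, 0, 0, -1]
    - [0, 0, 0.002, 0, 0, 0, -1]
    - [0, 0, 0, 0, 0, 0, -1]

```text
time_s: 41.9
ee_pos: [0.527, -0.0091, 0.0515]
eef_rot: [-3.141, -0.002, -0.839]
force: [8.4, -8.0, -4.5]
grip_width: 0.0297
grip_force: 30.0
```

Emit:
jog_arm:
  motion:
    - [0, 0, 0.002, 0, 0, 0, -1]
    - [0, 0, 0.002, 0, 0, 0, -1]
    - [0, 0, 0, 0, 0, 0, -1]

```text
time_s: 42.2
ee_pos: [0.5273, -0.0094, 0.0477]
eef_rot: [-3.141, -0.003, -0.839]
force: [6.6, -9.3, -2.1]
grip_width: 0.0294
grip_force: 30.0
```

Emit:
jog_arm:
  motion:
    - [0.001, 0, 0, 0, 0, 0, -1]
    - [0.001, 0, 0.002, 0, 0, 0, -1]
    - [0, 0, 0, 0, 0, 0, -1]

```text
time_s: 42.5
ee_pos: [0.5272, -0.0099, 0.0448]
eef_rot: [3.141, 0.001, -0.839]
force: [0.3, -1.5, -4.1]
grip_width: 0.0295
grip_force: 30.0
```

Emit:
jog_arm:
  motion:
    - [0, 0, 0.003, 0, 0, 0, -1]
    - [0, 0, 0.003, 0, 0, 0, -1]
    - [0, 0, 0, 0, 0, 0, -1]

```text
time_s: 42.8
ee_pos: [0.5273, -0.0099, 0.0389]
eef_rot: [3.141, 0.001, -0.839]
force: [0.4, -2.0, -4.8]
grip_width: 0.0299
grip_force: 30.0
```

Emit:
jog_arm:
  motion:
    - [0, 0, 0.004, 0, 0, 0, -1]
    - [0, 0, 0.004, 0, 0, 0, -1]
    - [0, 0, 0.003, 0, 0, 0, -1]
    - [0, 0, 0, 0, 0, 0, -1]

```text
time_s: 43.2
ee_pos: [0.5273, -0.0099, 0.0279]
eef_rot: [3.141, 0.001, -0.839]
force: [0.5, -1.7, -4.2]
grip_width: 0.0294
grip_force: 30.0
```

Emit:
jog_arm:
  motion:
    - [0, 0, 0.001, 0, 0, 0, -1]
    - [0, 0, 0.001, 0, 0, 0, -1]
    - [0, 0, 0, 0, 0, 0, -1]

```text
time_s: 43.5
ee_pos: [0.5275, -0.0098, 0.0264]
eef_rot: [3.142, 0.0, -0.839]
force: [-0.3, -0.6, -1.9]
grip_width: 0.03
grip_force: 30.0
```

Emit:
jog_arm:
  motion:
    - [0, 0, 0.001, 0, 0, 0, -1]
    - [0, 0, 0.001, 0, 0, 0, -1]
    - [0, 0, 0, 0, 0, 0, -1]

```text
time_s: 43.8
ee_pos: [0.5277, -0.0099, 0.0254]
eef_rot: [-3.141, -0.0, -0.839]
force: [-5.7, 0.7, 11.0]
grip_width: 0.03
grip_force: 30.0
```

Emit:
jog_arm:
  motion:
    - [0, 0, 0, 0, 0, 0, -0.3]
    - [0, 0, 0, 0, 0, 0, 0.5]
    - [0, 0, 0, 0, 0, 0, 1]
    - [0, 0, 0, 0, 0, 0, 1]
    - [0, 0, 0, 0, 0, 0, 1]

```text
time_s: 44.3
ee_pos: [0.5276, -0.0099, 0.0244]
eef_rot: [3.142, 0.0, -0.839]
force: [0.5, -0.1, -0.1]
grip_width: 0.0615
grip_force: 0.0
```

Emit:
jog_arm:
  motion:
    - [0, 0, -0.015, 0, 0, 0, 1]
    - [0, 0, -0.04, 0, 0, 0, 1]
    - [0, 0, -0.04, 0, 0, 0, 1]
    - [0, 0, -0.04, 0, 0, 0, 1]
    - [0, 0, -0.04, 0, 0, 0, 1]

```text
time_s: 44.8
ee_pos: [0.5273, -0.0099, 0.2012]
eef_rot: [-3.142, -0.0, -0.839]
force: [0.4, 0.4, 0.1]
grip_width: 0.0935
grip_force: 0.0
```

Emit:
jog_arm:
  motion:
    - [0, 0, 0, 0, 0, 0, 1]
    - [0, 0, 0, 0, 0, 0, 1]

```text
time_s: 45.0
ee_pos: [0.5277, -0.0099, 0.1996]
eef_rot: [-3.141, -0.001, -0.839]
force: [0.5, 0.3, -0.6]
grip_width: 0.0941
grip_force: 0.0
```

```bash
python3 armm.py new 170 w8
python3 - <<'E'
from h import *
plan([(.555,-.214,.2,.6755,1)])
E
```

```text
45.0 [ 0.5277 -0.0099  0.1996] [-3.141e+00 -1.000e-03 -8.390e-01] F [ 0.5  0.3 -0.6] w 0.0941 q [-0.09  0.25  1.59  0.    1.29  2.32]
edge -1 x0 mm -16.58405432432983 slope(ccw=-) -0.06967404067367351 61
edge 1 x0 mm 13.629789449357078 slope(ccw=-) -0.0449896861635648 61
Y range -0.09177480773122292 0.09394829717585348 X -0.021765775133599823 0.023917680609997143
-> [ 0.555 -0.214  0.2  ] 0.675
[[0.015,0.011,-0.0,0,0,-0.138,1],[0.014,0.012,-0.0,0,0,-0.137,1],[0.012,0.015,-0.0,0,0,-0.138,1],[0.01,0.015,-0.001,0,0,-0.138,1],[0.008,0.018,0.0,0,0,-0.137,1]]
[[0.005,0.018,0.0,0,0,-0.138,1],[0.003,0.018,0.0,0,0,-0.138,1],[0.0,0.019,-0.0,0,0,-0.137,1],[-0.002,0.019,-0.0,0,0,-0.138,1],[-0.005,0.018,-0.0,0,0,-0.138,1]]
[[-0.007,0.017,-0.0,0,0,-0.137,1]]
```

View pics/w8.png

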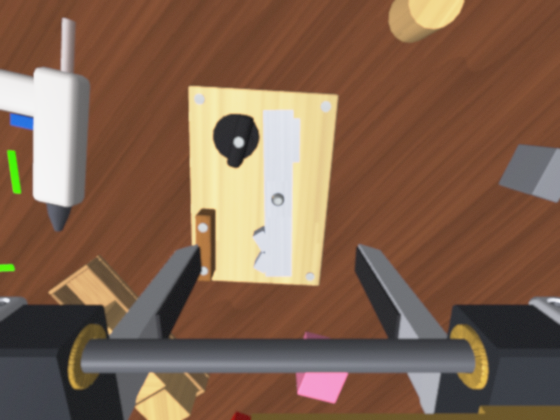

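The picture shows the arm turned: the V is at (262,250) facing the fence at (205,245), the flat end is beside the knob (237,137), and the pin shows through the bore at (278,200). The round plinth is at (432,8).

Emit:
jog_arm:
  motion:
    - [0.015, 0.011, 0, 0, 0, -0.138, 1]
    - [0.014, 0.012, 0, 0, 0, -0.137, 1]
    - [0.012, 0.015, 0, 0, 0, -0.138, 1]
    - [0.01, 0.015, -0.001, 0, 0, -0.138, 1]
    - [0.008, 0.018, 0, 0, 0, -0.137, 1]

```text
time_s: 45.55
ee_pos: [0.5395, -0.1035, 0.1986]
eef_rot: [-3.141, 0.003, -0.145]
force: [0.0, 0.3, 0.4]
grip_width: 0.0941
grip_force: 0.0
```

Emit:
jog_arm:
  motion:
    - [0.005, 0.018, 0, 0, 0, -0.138, 1]
    - [0.003, 0.018, 0, 0, 0, -0.138, 1]
    - [0, 0.019, 0, 0, 0, -0.137, 1]
    - [-0.002, 0.019, 0, 0, 0, -0.138, 1]
    - [-0.005, 0.018, 0, 0, 0, -0.138, 1]

```text
time_s: 46.05
ee_pos: [0.5523, -0.1964, 0.1984]
eef_rot: [-3.139, 0.002, 0.544]
force: [-0.9, 0.2, 0.2]
grip_width: 0.094
grip_force: 0.0
```

Emit:
jog_arm:
  motion:
    - [-0.007, 0.017, 0, 0, 0, -0.137, 1]
    - [0, 0, 0, 0, 0, 0, 1]
    - [0, 0, 0, 0, 0, 0, 1]
    - [0, 0, 0, 0, 0, 0, 1]

```text
time_s: 46.45
ee_pos: [0.5553, -0.2132, 0.1997]
eef_rot: [-3.14, 0.0, 0.673]
force: [0.9, 0.1, -0.5]
grip_width: 0.0938
grip_force: 0.0
```

Run:
```python
from h import *
o=st()
im,m=snap('wrist','w9'); h=cv2.cvtColor(im,cv2.COLOR_RGB2HSV)
k=cv2.inRange(h,(15,50,205),(30,190,255))
s=proj(m,(.555,-.214,.055))[0]; print(s)
c=blob(k,s); r=wrect(m,c,.055); print(r,cv2.contourArea(c))
plan([(*r[0],.06,.6755,1),(*r[0],.029,.6755,1,.012)])
```

```text
46.45 [ 0.5553 -0.2132  0.1997] [-3.14   0.     0.673] F [ 0.9  0.1 -0.5] w 0.0938 q [-0.43  0.41  1.39  0.    1.34  0.47]
[279.67015696 200.29871406]
(array([ 0.54682153, -0.23568738]), (np.float32(48.4), np.float32(-10.6)), (np.float32(57.0), np.float32(79.4))) 1761.5
-> [ 0.547 -0.236  0.06 ] 0.675
[[-0.005,0.003,0.035,0,0,-0.0,1],[-0.005,0.003,0.035,0,0,-0.001,1],[-0.006,0.003,0.035,0,0,-0.0,1],[-0.005,0.003,0.035,0,0,-0.001,1]]
-> [ 0.547 -0.236  0.029] 0.675
[[0.0,0.0,0.01,0,0,0.0,1],[0.0,0.0,0.011,0,0,0.0,1],[0.0,0.0,0.01,0,0,0.0,1]]
```

Run:
```python
from h import *
im,m=load('w9'); c=cv2.resize(im[130:310,180:380],None,fx=3,fy=3); cv2.imwrite('pics/w9c.png',cv2.cvtColor(c,cv2.COLOR_RGB2BGR))
h=cv2.cvtColor(im,cv2.COLOR_RGB2HSV)
for v in (205,215,225,232): 
    c=blob(cv2.inRange(h,(15,50,v),(30,190,255)),proj(m,(.547,-.236,.055))[0]); P=ray(m,c[:,0,:],.055)[:,:2]; print(v,wrect(m,c,.055),cv2.minEnclosingCircle((P*1000).astype(np.float32)))
```

```text
205 (array([ 0.54682153, -0.23568738]), (np.float32(48.4), np.float32(-10.6)), (np.float32(57.0), np.float32(79.4))) ((549.9760131835938, -236.32044982910156), 29.857980728149414)
215 (array([ 0.54627948, -0.23670813]), (np.float32(48.5), np.float32(-4.6)), (np.float32(54.0), np.float32(85.4))) ((549.9600830078125, -236.30062866210938), 29.599105834960938)
225 (array([ 0.54651874, -0.23967484]), (np.float32(45.9), np.float32(-51.5)), (np.float32(48.1), np.float32(38.5))) ((545.8877563476562, -239.22857666015625), 24.532878875732422)
232 (array([ 0.54605469, -0.23995477]), (np.float32(45.8), np.float32(-51.5)), (np.float32(47.0), np.float32(38.5))) ((546.0038452148438, -239.30584716796875), 24.03366470336914)
```

View pics/w9c.png

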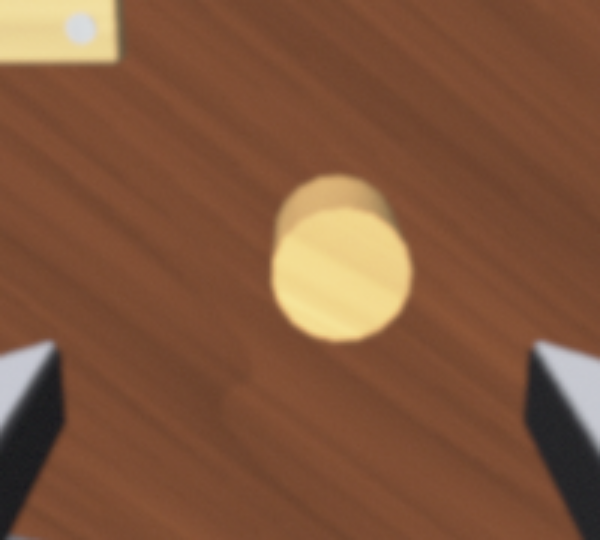

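The round plinth has been knocked aside about 27 mm but still stands. Its top is at crop (342,274), i.e. about (0.546,-0.2395).

Run:
```python
from h import *
plan([(.546,-.2395,.07,.6755,1),(.546,-.2395,.029,.6755,1,.012)])
```

```text
-> [ 0.546 -0.24   0.07 ] 0.675
[[-0.006,0.004,0.033,0,0,-0.0,1],[-0.006,0.003,0.032,0,0,-0.001,1],[-0.006,0.004,0.033,0,0,-0.0,1],[-0.006,0.004,0.032,0,0,-0.001,1]]
-> [ 0.546 -0.24   0.029] 0.675
[[0.0,-0.0,0.01,0,0,0.0,1],[0.0,-0.0,0.011,0,0,0.0,1],[0.0,-0.0,0.01,0,0,0.0,1],[0.0,-0.0,0.01,0,0,0.0,1]]
```

Emit:
jog_arm:
  motion:
    - [-0.006, 0.004, 0.033, 0, 0, 0, 1]
    - [-0.006, 0.003, 0.032, 0, 0, -0.001, 1]
    - [-0.006, 0.004, 0.033, 0, 0, 0, 1]
    - [-0.006, 0.004, 0.032, 0, 0, -0.001, 1]
    - [0, 0, 0.01, 0, 0, 0, 1]

```text
time_s: 47.0
ee_pos: [0.5446, -0.2401, 0.0574]
eef_rot: [-3.137, 0.002, 0.676]
force: [-0.8, -0.1, 0.6]
grip_width: 0.094
grip_force: 0.0
```

Emit:
jog_arm:
  motion:
    - [0, 0, 0.011, 0, 0, 0, 1]
    - [0, 0, 0.01, 0, 0, 0, 1]
    - [0, 0, 0.01, 0, 0, 0, 1]
    - [0, 0, 0, 0, 0, 0, 1]
    - [0, 0, 0, 0, 0, 0, 0]

```text
time_s: 47.5
ee_pos: [0.5464, -0.2407, 0.0299]
eef_rot: [3.141, -0.0, 0.677]
force: [0.3, -1.3, -0.1]
grip_width: 0.0888
grip_force: 0.0
```

Emit:
jog_arm:
  motion:
    - [0, 0, 0, 0, 0, 0, -1]
    - [0, 0, 0, 0, 0, 0, -1]
    - [0, 0, 0, 0, 0, 0, -1]
    - [0, 0, 0, 0, 0, 0, -1]
    - [0, 0, 0, 0, 0, 0, -1]
  squeeze: 20

```text
time_s: 48.0
ee_pos: [0.5462, -0.2408, 0.0295]
eef_rot: [3.141, -0.0, 0.677]
force: [0.3, 0.1, 1.2]
grip_width: 0.0492
grip_force: 20.4
```

Emit:
jog_arm:
  motion:
    - [0, 0, 0, 0, 0, 0, -1]
    - [0, 0, 0, 0, 0, 0, -1]
    - [0, 0, 0, 0, 0, 0, -1]

```text
time_s: 48.3
ee_pos: [0.5462, -0.2408, 0.0296]
eef_rot: [3.141, -0.0, 0.677]
force: [0.2, -0.5, 2.3]
grip_width: 0.0495
grip_force: 20.0
```

Run:
```python
from h import *
o=st();p=o['ee_pos'];y=o['eef_rot'][2]
print(J(.044,.062,0))
plan([(*J(.044,.062,.15),.6755,-1,.042),(*J(.044,.062,.07),.6755,-1),(*J(.044,.062,.052),.6755,-1,.01)],start=(*p[:2],.15,y))
```

```text
48.3 [ 0.5462 -0.2408  0.0296] [ 3.141 -0.     0.677] F [ 0.2 -0.5  2.3] w 0.0495 q [-0.48  0.6   1.53 -0.    1.01  0.42]
(np.float64(0.5214695231069044), np.float64(0.06759710715501446), 0)
-> [0.521 0.068 0.15 ] 0.675
[[0.022,-0.032,-0.0,0,0,0.0,-1],[0.021,-0.032,-0.0,0,0,0.0,-1],[0.022,-0.032,-0.0,0,0,0.001,-1],[0.022,-0.032,-0.0,0,0,-0.0,-1],[0.022,-0.032,-0.0,0,0,0.0,-1]]
[[0.021,-0.032,-0.0,0,0,0.0,-1],[0.022,-0.032,-0.0,0,0,0.001,-1],[0.022,-0.032,-0.0,0,0,-0.0,-1]]
-> [0.521 0.068 0.07 ] 0.675
[[-0.0,0.0,0.027,0,0,-0.0,-1],[-0.0,0.0,0.026,0,0,-0.0,-1],[-0.0,0.0,0.027,0,0,-0.0,-1]]
-> [0.521 0.068 0.052] 0.675
[[-0.0,0.0,0.009,0,0,-0.0,-1],[-0.0,0.0,0.009,0,0,-0.0,-1]]
```

Emit:
jog_arm:
  motion:
    - [0, 0, -0.03, 0, 0, 0, -1]
    - [0, 0, -0.03, 0, 0, 0, -1]
    - [0, 0, -0.03, 0, 0, 0, -1]
    - [0, 0, -0.03, 0, 0, 0, -1]
    - [0.022, -0.032, 0, 0, 0, 0, -1]

```text
time_s: 48.8
ee_pos: [0.5446, -0.2048, 0.1533]
eef_rot: [3.136, -0.003, 0.674]
force: [1.2, 0.3, -1.6]
grip_width: 0.0499
grip_force: 20.0
```

Emit:
jog_arm:
  motion:
    - [0.021, -0.032, 0, 0, 0, 0, -1]
    - [0.022, -0.032, 0, 0, 0, 0, -1]
    - [0.022, -0.032, 0, 0, 0, 0, -1]
    - [0.022, -0.032, 0, 0, 0, 0, -1]
    - [0.021, -0.032, 0, 0, 0, 0, -1]

```text
time_s: 49.3
ee_pos: [0.5267, -0.0081, 0.1494]
eef_rot: [-3.141, 0.0, 0.677]
force: [-0.1, -0.1, -1.0]
grip_width: 0.0495
grip_force: 20.0
```

Emit:
jog_arm:
  motion:
    - [0.022, -0.032, 0, 0, 0, 0.001, -1]
    - [0.022, -0.032, 0, 0, 0, 0, -1]
    - [0, 0, 0, 0, 0, 0, -1]
    - [0, 0, 0.02, 0, 0, 0, -1]
    - [0, 0, 0, 0, 0, 0, -1]

```text
time_s: 49.8
ee_pos: [0.5203, 0.0675, 0.1275]
eef_rot: [-3.14, 0.003, 0.677]
force: [0.0, -0.4, -2.0]
grip_width: 0.0495
grip_force: 20.0
```

Emit:
jog_arm:
  motion:
    - [0, 0, 0, 0, 0, 0, -1]
    - [0, 0, 0, 0, 0, 0, -1]

```text
time_s: 50.0
ee_pos: [0.5217, 0.0673, 0.1302]
eef_rot: [3.141, -0.001, 0.676]
force: [-0.8, 0.5, -1.6]
grip_width: 0.0495
grip_force: 20.0
```

Run:
```python
from h import *
o=st(); plan([(*J(.044,.062,.052),.6755,-1,.015)])
```

```text
50.0 [0.5217 0.0673 0.1302] [ 3.141e+00 -1.000e-03  6.760e-01] F [-0.8  0.5 -1.6] w 0.0495 q [ 0.06  0.32  1.68 -0.    1.14  0.95]
-> [0.521 0.068 0.052] 0.675
[[-0.0,-0.0,0.013,0,0,0.0,-1],[-0.0,-0.0,0.013,0,0,0.0,-1],[-0.0,-0.0,0.013,0,0,0.0,-1],[-0.0,-0.0,0.013,0,0,0.0,-1],[-0.0,-0.0,0.013,0,0,0.0,-1]]
[[-0.0,-0.0,0.013,0,0,0.0,-1]]
```

Emit:
jog_arm:
  motion:
    - [0, 0, 0.02, 0, 0, 0, -1]
    - [0, 0, 0.02, 0, 0, 0, -1]
    - [0, 0, 0.008, 0, 0, 0, -1]
    - [0, 0, 0.004, 0, 0, 0, -1]
    - [0, 0, 0, 0, 0, 0, -1]

```text
time_s: 50.5
ee_pos: [0.5216, 0.0677, 0.0778]
eef_rot: [3.141, -0.0, 0.676]
force: [0.5, 0.1, -0.1]
grip_width: 0.05
grip_force: 20.0
```

Emit:
jog_arm:
  motion:
    - [0, 0, 0.003, 0, 0, 0, -1]
    - [0, 0, 0.003, 0, 0, 0, -1]
    - [0, 0, 0.002, 0, 0, 0, -1]
    - [0, 0, 0, 0, 0, 0, -1]

```text
time_s: 50.9
ee_pos: [0.5213, 0.0678, 0.0693]
eef_rot: [-3.141, 0.0, 0.676]
force: [0.3, 0.3, -0.9]
grip_width: 0.0495
grip_force: 20.0
```

Emit:
jog_arm:
  motion:
    - [0, 0, 0.004, 0, 0, 0, -1]
    - [0, 0, 0.004, 0, 0, 0, -1]
    - [0, 0, 0.004, 0, 0, 0, -1]
    - [0, 0, 0, 0, 0, 0, -1]

```text
time_s: 51.3
ee_pos: [0.521, 0.0678, 0.0567]
eef_rot: [-3.141, 0.001, 0.676]
force: [0.3, 0.5, -0.8]
grip_width: 0.0496
grip_force: 20.0
```

Emit:
jog_arm:
  motion:
    - [0, 0, 0.004, 0, 0, 0, -1]
    - [0, 0, 0.003, 0, 0, 0, -1]
    - [0, 0, 0.001, 0, 0, 0, -1]
    - [0, 0, 0, 0, 0, 0, -1]

```text
time_s: 51.7
ee_pos: [0.5213, 0.0678, 0.0493]
eef_rot: [-3.141, 0.0, 0.676]
force: [-0.2, -0.0, -0.2]
grip_width: 0.0499
grip_force: 20.0
```

Emit:
jog_arm:
  motion:
    - [0, 0, 0.001, 0, 0, 0, -1]
    - [0, 0, 0, 0, 0, 0, -1]

```text
time_s: 51.9
ee_pos: [0.5214, 0.0678, 0.0484]
eef_rot: [3.142, -0.0, 0.676]
force: [-0.2, 0.2, -0.5]
grip_width: 0.0496
grip_force: 20.0
```

Emit:
jog_arm:
  motion:
    - [0.001, 0, 0, 0, 0, 0, -1]
    - [0.001, 0, 0, 0, 0, 0, -1]
    - [0, 0, 0, 0, 0, 0, -1]

```text
time_s: 52.2
ee_pos: [0.5231, 0.0691, 0.0485]
eef_rot: [3.141, -0.0, 0.676]
force: [0.3, -0.0, -1.3]
grip_width: 0.0496
grip_force: 20.0
```

Emit:
jog_arm:
  motion:
    - [0.001, 0, 0.001, 0, 0, 0, -1]
    - [0, 0, 0, 0, 0, 0, -1]

```text
time_s: 52.4
ee_pos: [0.5234, 0.0694, 0.0476]
eef_rot: [-3.141, 0.001, 0.676]
force: [-4.6, -3.1, 5.2]
grip_width: 0.0498
grip_force: 20.0
```

Emit:
jog_arm:
  motion:
    - [0.001, 0, 0, 0, 0, 0, -1]
    - [0, 0, 0, 0, 0, 0, -1]

```text
time_s: 52.6
ee_pos: [0.5235, 0.0695, 0.0476]
eef_rot: [-3.141, 0.003, 0.676]
force: [-10.3, -7.4, 9.5]
grip_width: 0.0496
grip_force: 20.0
```

Emit:
jog_arm:
  motion:
    - [0.001, 0, 0, 0, 0, 0, -1]
    - [0, 0, 0, 0, 0, 0, -1]

```text
time_s: 52.8
ee_pos: [0.5236, 0.0696, 0.0476]
eef_rot: [-3.141, 0.005, 0.676]
force: [-16.2, -12.2, 14.2]
grip_width: 0.0496
grip_force: 20.0
```

Emit:
jog_arm:
  motion:
    - [-0.002, 0, -0.001, 0, 0, 0, -1]
    - [0, 0, 0, 0, 0, 0, -0.3]
    - [0, 0, 0, 0, 0, 0, 0.3]
    - [0, 0, 0, 0, 0, 0, 0.35]
    - [0, 0, 0, 0, 0, 0, 0.35]

```text
time_s: 53.3
ee_pos: [0.5239, 0.0698, 0.0485]
eef_rot: [3.141, -0.0, 0.676]
force: [-0.3, -0.7, -0.3]
grip_width: 0.0626
grip_force: 0.0
```

Emit:
jog_arm:
  motion:
    - [0, 0, 0, 0, 0, 0, 0.35]
    - [0, 0, -0.01, 0, 0, 0, 0.35]
    - [0, 0, -0.03, 0, 0, 0, 0.35]
    - [0, 0, -0.04, 0, 0, 0, 0.35]
    - [0, 0, -0.04, 0, 0, 0, 0.35]

```text
time_s: 53.8
ee_pos: [0.5234, 0.0697, 0.1705]
eef_rot: [-3.141, 0.0, 0.676]
force: [-0.3, 0.7, -0.4]
grip_width: 0.0635
grip_force: 0.0
```

Emit:
jog_arm:
  motion:
    - [0, 0, -0.03, 0, 0, 0, 0.35]
    - [0, 0, 0, 0, 0, 0, 0.35]
    - [0, 0, 0, 0, 0, 0, 0.35]

```text
time_s: 54.1
ee_pos: [0.5237, 0.0697, 0.199]
eef_rot: [3.141, -0.001, 0.676]
force: [0.8, -0.1, -0.3]
grip_width: 0.0635
grip_force: 0.0
```

Run:
```python
from h import *
o=st(); print(J(.04,-.06))
plan([(*J(.04,-.06,.2),2.246,.35)])
```

```text
54.1 [0.5237 0.0697 0.199 ] [ 3.141e+00 -1.000e-03  6.760e-01] F [ 0.8 -0.1 -0.3] w 0.0635 q [ 0.06  0.26  1.59 -0.    1.29  0.96]
(np.float64(0.5946330317204397), np.float64(-0.030112160610930555), 0)
-> [ 0.595 -0.03   0.2  ] 2.246
[[-0.001,0.01,-0.0,0,0,-0.131,0.35],[-0.002,0.01,-0.0,0,0,-0.131,0.35],[-0.003,0.01,-0.0,0,0,-0.13,0.35],[-0.004,0.009,-0.0,0,0,-0.131,0.35],[-0.006,0.009,-0.0,0,0,-0.131,0.35]]
[[-0.007,0.007,-0.001,0,0,-0.131,0.35],[-0.007,0.007,0.0,0,0,-0.131,0.35],[-0.009,0.006,0.0,0,0,-0.13,0.35],[-0.009,0.005,0.0,0,0,-0.131,0.35],[-0.009,0.003,0.0,0,0,-0.131,0.35]]
[[-0.01,0.002,0.0,0,0,-0.131,0.35],[-0.011,0.001,-0.0,0,0,-0.131,0.35]]
```

Emit:
jog_arm:
  motion:
    - [-0.001, 0.01, 0, 0, 0, -0.131, 0.35]
    - [-0.002, 0.01, 0, 0, 0, -0.131, 0.35]
    - [-0.003, 0.01, 0, 0, 0, -0.13, 0.35]
    - [-0.004, 0.009, 0, 0, 0, -0.131, 0.35]
    - [-0.006, 0.009, 0, 0, 0, -0.131, 0.35]

```text
time_s: 54.6
ee_pos: [0.5531, 0.0276, 0.197]
eef_rot: [-3.139, 0.001, 1.336]
force: [0.2, 0.3, -0.6]
grip_width: 0.0635
grip_force: 0.0
```

Emit:
jog_arm:
  motion:
    - [-0.007, 0.007, -0.001, 0, 0, -0.131, 0.35]
    - [-0.007, 0.007, 0, 0, 0, -0.131, 0.35]
    - [-0.009, 0.006, 0, 0, 0, -0.13, 0.35]
    - [-0.009, 0.005, 0, 0, 0, -0.131, 0.35]
    - [-0.009, 0.003, 0, 0, 0, -0.131, 0.35]

```text
time_s: 55.1
ee_pos: [0.5824, -0.0135, 0.1979]
eef_rot: [-3.139, -0.001, 1.99]
force: [0.7, 0.2, -0.1]
grip_width: 0.0634
grip_force: 0.0
```

Emit:
jog_arm:
  motion:
    - [-0.01, 0.002, 0, 0, 0, -0.131, 0.35]
    - [-0.011, 0.001, 0, 0, 0, -0.131, 0.35]
    - [0, 0, 0, 0, 0, 0, 0.35]
    - [0, 0, 0, 0, 0, 0, 0.35]
    - [0, 0, 0, 0, 0, 0, 0.35]

```text
time_s: 55.6
ee_pos: [0.5947, -0.03, 0.199]
eef_rot: [-3.141, -0.001, 2.243]
force: [-0.4, 0.2, 0.3]
grip_width: 0.0635
grip_force: 0.0
```

Run:
```python
from h import *
o=st(); im,m=snap('wrist','w10'); c=cv2.resize(im[40:320,130:430],None,fx=2,fy=2); cv2.imwrite('pics/w10c.png',cv2.cvtColor(c,cv2.COLOR_RGB2BGR))
print('exp wing',proj(m,[J(.04,-.06,.08),J(.04,-.035,.08),J(.04,-.085,.08)]))
plan([(*J(.04,-.06,.1),2.246,.35),(*J(.04,-.06,.054),2.246,.35,.012)])
```

```text
55.6 [ 0.5947 -0.03    0.199 ] [-3.141e+00 -1.000e-03  2.243e+00] F [-0.4  0.2  0.3] w 0.0635 q [-0.11  0.41  1.39  0.    1.34 -0.78]
exp wing [[278.35498155 208.34621399]
 [278.28278394 182.89612358]
 [278.42396871 232.66459871]]
-> [ 0.595 -0.03   0.1  ] 2.246
[[-0.0,-0.0,0.033,0,0,-0.001,0.35],[-0.0,-0.0,0.033,0,0,-0.0,0.35],[-0.0,-0.0,0.033,0,0,-0.001,0.35]]
-> [ 0.595 -0.03   0.054] 2.246
[[-0.0,-0.0,0.012,0,0,0.0,0.35],[-0.0,-0.0,0.011,0,0,0.0,0.35],[-0.0,-0.0,0.012,0,0,0.0,0.35],[-0.0,-0.0,0.011,0,0,0.0,0.35]]
```

View pics/w10c.png

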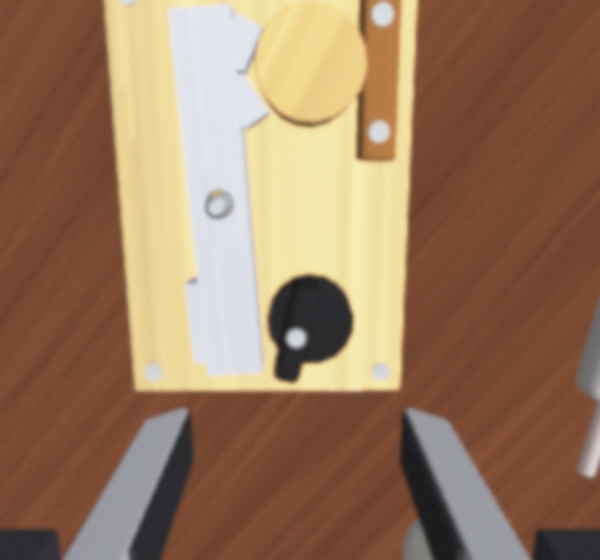

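The picture shows the round plinth in the V at crop (310,62) against the fence (380,60). The knob's axis dot is at (296,338), and the wing is tilted about 0.2 rad clockwise, with its end at (287,378). I'll grip it at that yaw.

Emit:
jog_arm:
  motion:
    - [0, 0, 0.03, 0, 0, 0.1, 0.35]
    - [0, 0, 0.033, 0, 0, 0.098, 0.35]
    - [0, 0, 0.033, 0, 0, 0, 0.35]
    - [0, 0, 0.012, 0, 0, 0, 0.35]
    - [0, 0, 0.012, 0, 0, 0, 0.35]

```text
time_s: 56.15
ee_pos: [0.5952, -0.0302, 0.0794]
eef_rot: [3.141, 0.0, 2.048]
force: [0.6, -0.4, 0.1]
grip_width: 0.063
grip_force: 0.0
```

Emit:
jog_arm:
  motion:
    - [0, 0, 0.012, 0, 0, 0, 0.35]
    - [0, 0, 0.01, 0, 0, 0, 0.35]
    - [0, 0, 0.003, 0, 0, 0, 0.35]
    - [0, 0, 0, 0, 0, 0, 0.35]
    - [0, 0, 0, 0, 0, 0, 0.35]

```text
time_s: 56.65
ee_pos: [0.5954, -0.0305, 0.0551]
eef_rot: [3.141, 0.0, 2.048]
force: [-0.4, 0.7, -0.3]
grip_width: 0.0635
grip_force: 0.0
```

Emit:
jog_arm:
  motion:
    - [0, 0, 0, 0, 0, 0, -0.3]
    - [0, 0, 0, 0, 0, 0, -1]
    - [0, 0, 0, 0, 0, 0, -1]
    - [0, 0, 0, 0, 0, 0, -1]
    - [0, 0, 0, 0, 0, 0, -1]
  squeeze: 15

```text
time_s: 57.15
ee_pos: [0.5951, -0.0304, 0.0545]
eef_rot: [3.142, 0.0, 2.048]
force: [-0.3, 0.6, -0.6]
grip_width: 0.0268
grip_force: 0.0
```

Emit:
jog_arm:
  motion:
    - [0, 0, 0, 0, 0, 0, -1]
    - [0, 0, 0, 0, 0, 0, -1]
    - [0, 0, 0, 0, 0, 0, -1]
    - [0, 0, 0, 0, 0, 0, -1]
    - [0, 0, 0, 0, 0, 0, -1]

```text
time_s: 57.65
ee_pos: [0.5952, -0.0304, 0.0545]
eef_rot: [3.141, 0.0, 2.048]
force: [0.8, 0.3, 0.4]
grip_width: 0.0138
grip_force: 14.8
```

Run:
```python
from h import *
o=st(); print(np.round(o['moment'],3),o['grip_force'])
```

```text
57.65 [ 0.5952 -0.0304  0.0545] [3.141 0.    2.048] F [0.8 0.3 0.4] w 0.0138 q [-0.11  0.56  1.53  0.    1.06 -0.59]
[ 0.101 -0.212 -0.05 ] 14.79414090514183
```

Emit:
jog_arm:
  motion:
    - [0, 0, 0, 0, 0, 0, -1]
    - [0, 0, 0, 0, 0, 0, -1]
    - [0, 0, 0, 0, 0, 0.05, -1]
    - [0, 0, 0, 0, 0, 0.1, -1]
    - [0, 0, 0, 0, 0, 0.1, -1]
  squeeze: 55

```text
time_s: 58.15
ee_pos: [0.5954, -0.0303, 0.0545]
eef_rot: [3.141, 0.0, 1.794]
force: [3.7, 1.3, -2.4]
grip_width: 0.0136
grip_force: 54.8
```

Emit:
jog_arm:
  motion:
    - [0, 0, 0, 0, 0, 0.1, -1]
    - [0, 0, 0, 0, 0, 0.1, -1]
    - [0, 0, 0, 0, 0, 0.1, -1]
    - [0, 0, 0, 0, 0, 0.1, -1]
    - [0, 0, 0, 0, 0, 0.1, -1]

```text
time_s: 58.65
ee_pos: [0.596, -0.0303, 0.0545]
eef_rot: [3.139, -0.001, 1.294]
force: [7.8, 1.7, -5.3]
grip_width: 0.0134
grip_force: 54.9
```

Emit:
jog_arm:
  motion:
    - [0, 0, 0, 0, 0, 0.1, -1]
    - [0, 0, 0, 0, 0, 0.1, -1]
    - [0, 0, 0, 0, 0, 0.1, -1]
    - [0, 0, 0, 0, 0, 0.1, -1]
    - [0, 0, 0, 0, 0, 0, -1]

```text
time_s: 59.15
ee_pos: [0.5963, -0.0306, 0.0545]
eef_rot: [3.139, -0.002, 0.895]
force: [10.7, -1.4, -7.0]
grip_width: 0.0136
grip_force: 54.8
```

Run:
```python
from h import *
o=st(); print(np.round(o['moment'],3),o['grip_force'],'theta',2.246-o['eef_rot'][2])
```

```text
59.15 [ 0.5963 -0.0306  0.0545] [ 3.139e+00 -2.000e-03  8.950e-01] F [10.7 -1.4 -7. ] w 0.0136 q [-0.11  0.56  1.52  0.    1.05  0.56]
[-0.129 -2.     0.008] 54.79512870311737 theta 1.351394201660053
```

Emit:
jog_arm:
  motion:
    - [0.001, 0.001, 0, 0, 0, 0.05, -1]
    - [0, 0, 0, 0, 0, 0.1, -1]
    - [0, 0, 0, 0, 0, 0.1, -1]
    - [0, 0, 0, 0, 0, 0, -1]

```text
time_s: 59.55
ee_pos: [0.5967, -0.0307, 0.0545]
eef_rot: [3.141, -0.0, 0.647]
force: [3.0, -3.8, -2.8]
grip_width: 0.0134
grip_force: 54.8
```

Run:
```python
from h import *
o=st(); print(np.round(o['moment'],3),'theta',2.246-o['eef_rot'][2])
```

```text
59.55 [ 0.5967 -0.0307  0.0545] [ 3.141 -0.     0.647] F [ 3.  -3.8 -2.8] w 0.0134 q [-0.11  0.56  1.52 -0.    1.06  0.81]
[-0.744 -0.424 -0.036] theta 1.5994129995062103
```

Emit:
jog_arm:
  motion:
    - [0, 0, 0, 0, 0, 0.1, -1]
    - [0, 0, 0, 0, 0, 0.1, -1]
    - [0, 0, 0, 0, 0, 0, -1]

```text
time_s: 59.85
ee_pos: [0.5968, -0.0309, 0.0545]
eef_rot: [3.14, -0.0, 0.448]
force: [4.0, -6.1, -2.1]
grip_width: 0.0136
grip_force: 54.8
```

Run:
```python
from h import *
o=st(); print(np.round(o['moment'],3),'theta',2.246-o['eef_rot'][2])
```

```text
59.85 [ 0.5968 -0.0309  0.0545] [ 3.14  -0.     0.448] F [ 4.  -6.1 -2.1] w 0.0136 q [-0.11  0.56  1.52 -0.    1.06  1.01]
[-0.968 -0.634 -0.024] theta 1.7979156445971738
```

Emit:
jog_arm:
  motion:
    - [0, 0, 0, 0, 0, 0.05, -1]
    - [0, 0, 0, 0, 0, 0.05, -1]
    - [0, 0, 0, 0, 0, 0, -1]

```text
time_s: 60.15
ee_pos: [0.597, -0.0309, 0.0545]
eef_rot: [3.14, -0.001, 0.35]
force: [6.1, -5.7, -3.7]
grip_width: 0.0138
grip_force: 55.1
```

Run:
```python
from h import *
o=st(); print(np.round(o['moment'],3),'theta',2.246-o['eef_rot'][2])
```

```text
60.15 [ 0.597  -0.0309  0.0545] [ 3.14e+00 -1.00e-03  3.50e-01] F [ 6.1 -5.7 -3.7] w 0.0138 q [-0.11  0.56  1.52 -0.    1.06  1.11]
[-1.05  -0.892  0.368] theta 1.8956167051505695
```

Emit:
jog_arm:
  motion:
    - [0, 0, 0, 0, 0, 0.05, -1]
    - [0, 0, 0, 0, 0, 0.05, -1]
    - [0, 0, 0, 0, 0, 0, -1]

```text
time_s: 60.45
ee_pos: [0.5971, -0.031, 0.0545]
eef_rot: [3.14, -0.001, 0.251]
force: [7.0, -5.8, -4.6]
grip_width: 0.0138
grip_force: 55.8
```

Run:
```python
from h import *
o=st(); print(np.round(o['moment'],3),'theta',2.246-o['eef_rot'][2])
```

```text
60.45 [ 0.5971 -0.031   0.0545] [ 3.14e+00 -1.00e-03  2.51e-01] F [ 7.  -5.8 -4.6] w 0.0138 q [-0.11  0.56  1.52 -0.    1.06  1.21]
[-1.102 -1.01   0.948] theta 1.9948823109334157
```

Emit:
jog_arm:
  motion:
    - [0, 0, 0, 0, 0, 0, -0.5]
    - [0, 0, 0, 0, 0, 0, -0.1]
    - [0, 0, 0, 0, 0, 0, 0]
    - [0, 0, 0, 0, 0, 0, 0]
    - [0, 0, 0, 0, 0, 0, 0]

```text
time_s: 60.95
ee_pos: [0.5964, -0.0302, 0.0545]
eef_rot: [-3.142, 0.0, 0.249]
force: [-0.2, 0.8, -0.5]
grip_width: 0.0468
grip_force: 0.0
```

Emit:
jog_arm:
  motion:
    - [0, 0, -0.01, 0, 0, 0, 0]
    - [0, 0, -0.03, 0, 0, 0, 0]
    - [0, 0, -0.04, 0, 0, 0, 0]
    - [0, 0, -0.04, 0, 0, 0, 0]
    - [0, 0, -0.04, 0, 0, 0, 0]

```text
time_s: 61.45
ee_pos: [0.5962, -0.0302, 0.217]
eef_rot: [3.141, -0.001, 0.248]
force: [0.2, 0.3, -0.3]
grip_width: 0.0472
grip_force: 0.0
```

Emit:
jog_arm:
  motion:
    - [-0.04, 0, -0.02, 0, 0, 0, 0]
    - [-0.03, 0, -0.02, 0, 0, 0, 0]
    - [0, 0, 0, 0, 0, 0, 0]
    - [0, 0, 0, 0, 0, 0, 0]
    - [0, 0, 0, 0, 0, 0, 0]

```text
time_s: 61.95
ee_pos: [0.5289, -0.0473, 0.2539]
eef_rot: [-3.141, 0.001, 0.248]
force: [0.4, 0.1, -0.7]
grip_width: 0.0471
grip_force: 0.0
```

Run:
```python
from h import *
o=st(); im,m=snap('wrist','w11'); snap('top','t2')
a=im[0:420,60:500]; cv2.imwrite('pics/w11c.png',cv2.cvtColor(cv2.resize(a,None,fx=1.4,fy=1.4),cv2.COLOR_RGB2BGR))
print(proj(m,[J(.04,-.06,.08),J(.047,.062,.073),J(0,0,.055)]).round())
```

```text
61.95 [ 0.5289 -0.0473  0.2539] [-3.141e+00  1.000e-03  2.480e-01] F [ 0.4  0.1 -0.7] w 0.0471 q [-0.16  0.22  1.5   0.    1.41  1.16]
[[278. 131.]
 [178. 171.]
 [247. 183.]]
```

View pics/w11c.png

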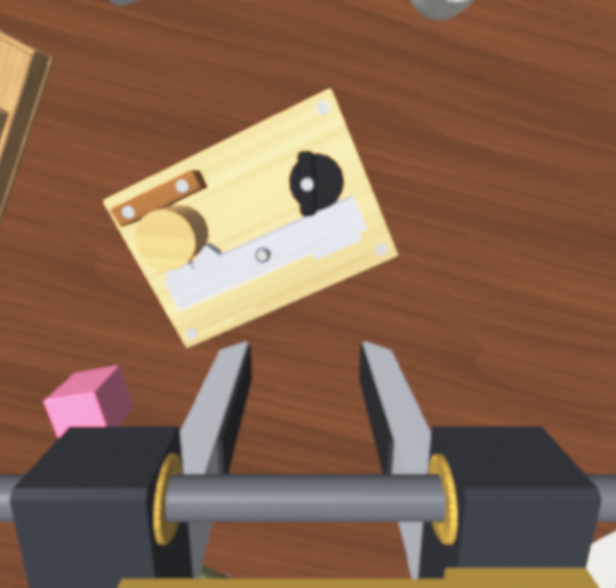

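View pics/t2.png

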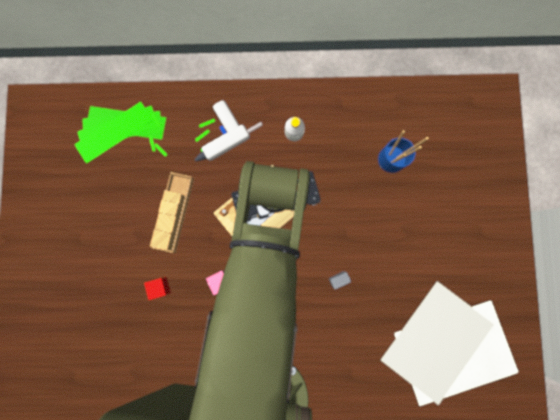

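The wrist view shows the lobe bearing on the arm's tail at crop (320,205), the round plinth in the V at (167,237) against the fence, and the pin showing through the bore at (262,255). The top view shows the row intact in the box, with the gun, bottle and pot unmoved.

```bash
python3 armm.py w11
python3 - <<'E'
from h import *
im,m=load('w11'); h=cv2.cvtColor(im,cv2.COLOR_RGB2HSV)
c=blob(cv2.inRange(h,(15,50,228),(30,190,255)),(178,171)); P=ray(m,c[:,0,:],.073)[:,:2]; cc=np.array(cv2.minEnclosingCircle((P*1000).astype(np.float32))[0])/1000-PJ
print('round jig',cc@[np.cos(jy),np.sin(jy)],cc@[-np.sin(jy),np.cos(jy)],cv2.contourArea(c))
E
```

```text
edge -1 x0 mm -18.587921685465922 slope(ccw=-) 0.009322022258365353 49
edge 1 x0 mm 13.383921583551318 slope(ccw=-) 0.012250040887039945 51
Y range -0.0931964874509951 0.09240181862638612 X -0.026638107163718807 0.025041040180706783
round jig 0.026718440987892868 -0.006614621957125483 13227.0
```

```bash
python3 -c "
from station import ctrl
print(ctrl.hand_in())"
```

```text
the job is handed in; nothing more can be done
None
```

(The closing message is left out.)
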